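# Clear and scrape the collar drying plate

## Task

Clear the white drying plate for the next batch: first lift all the foil pump collars off it and put them into the open blue tin, gripping gently so that the foil is not marked. Then take the scraper block and, bearing down only lightly, wipe every green lacquer chip over the plate's open front edge into the blue catch tray (never with the fingers: the chips are sharp), and stand the scraper back upright on the middle of its black rubber pad. Leave the brown bottle where it stands.

Things in the scene. Friction and masses are not known exactly. Their poses are not given: they have to be found in the camera images.
- drying_plate: Fixed drying plate with a blue catch tray in front. Origin at table level under the plate; x points from the plate's open front edge to its back, y to its left, z up. White flat top 30 mm above the table, from x = -100 (open edge, no lip) to +110 mm and y = -104 to +104 mm. Thin aluminium lips stand 8 mm above the top along the back and both sides. Collars and chips start about 55 mm apart.
- plate_top (a point): Point on the plate's top surface, right above the origin of drying_plate, with the same axes. The plate is rigid: set the scraper down slowly (15 mm/s is safe, 80 mm/s passes the 40 N at which its coating marks). Things on the top start at x from -81 to +41 and y from -61 to +61 mm, the collars not within 70 mm of the open edge.
- tray_in (a point): Middle of the catch tray's floor, 145 mm in front of plate_top and 27 mm lower, axes as drying_plate. Inside the tray is 88 mm (x) by 208 mm (y), right up to below the plate's open edge; its outer walls stand 23 mm above this floor.
- parts_tin: Fixed blue tin, lid open at the back. Origin under the middle of its floor, x to the hinged back, y to its left. Inside 126 (x) by 196 mm (y), floor 2 mm above the table, walls 60 mm high; the open lid stands 130 mm higher behind x = +65 mm, leaning back. A divider 43 mm high at y = -20 leaves a large compartment at y = -19 to +98 mm; either one will do. The collars seen inside are part of its look.
- scraper_pad: Fixed black rubber pad, 76 (x) by 140 (y) by 3 mm, the scraper's place; origin at table level under its middle.
- scraper: Loose scraper, 0.11 to 0.23 kg, on the pad. White and orange block 34 (x) by 90 (y) by 22 mm, whose flat underside with square edges is the blade; on it a black upright grip 22 mm thick (x), 64 mm long (y), 22 to 58 mm above the underside. Origin in the middle of the underside, z up; the same both ways round. The plate marks if it is pressed on with over 40 N.
- collar_1: Gold-foil pump collar, loose, 12 g, 28 mm in diameter and 34 mm high with a narrower button on top (from 18 mm up), standing on the drying plate; origin at the middle of its underside, z along its axis. It may be absent (3 or 4 of the collars are there). Its foil marks if gripped with more than 30 N.
- collar_2: Pale silver-foil pump collar, loose, 12 g, 28 mm in diameter and 34 mm high with a narrower button on top (from 18 mm up), standing on the drying plate; origin at the middle of its underside, z along its axis. It may be absent (3 or 4 of the collars are there). Its foil marks if gripped with more than 30 N.
- collar_3: Gold-foil pump collar, loose, 12 g, 28 mm in diameter and 34 mm high with a narrower button on top (from 18 mm up), standing on the drying plate; origin at the middle of its underside, z along its axis. It may be absent (3 or 4 of the collars are there). Its foil marks if gripped with more than 30 N.
- collar_4: Pale silver-foil pump collar, loose, 12 g, 28 mm in diameter and 34 mm high with a narrower button on top (from 18 mm up), standing on the drying plate; origin at the middle of its underside, z along its axis. It may be absent (3 or 4 of the collars are there). Its foil marks if gripped with more than 30 N.
- chip_1: Chip of dried green lacquer, loose, about 21 by 17 by 6 mm, 10 g, lying on the drying plate; origin at the middle of its underside. It may be absent (3 to 5 of the chips are there).
- chip_2: Chip of dried green lacquer, loose, about 21 by 17 by 6 mm, 10 g, lying on the drying plate; origin at the middle of its underside. It may be absent (3 to 5 of the chips are there).
- chip_3: Chip of dried green lacquer, loose, about 21 by 17 by 6 mm, 10 g, lying on the drying plate; origin at the middle of its underside. It may be absent (3 to 5 of the chips are there).
- chip_4: Chip of dried green lacquer, loose, about 21 by 17 by 6 mm, 10 g, lying on the drying plate; origin at the middle of its underside. It may be absent (3 to 5 of the chips are there).
- chip_5: Chip of dried green lacquer, loose, about 21 by 17 by 6 mm, 10 g, lying on the drying plate; origin at the middle of its underside. It may be absent (3 to 5 of the chips are there).
- brown_bottle: Bystander: empty brown round bottle, 66 mm in diameter, 224 mm high, standing behind the tin and the pad, left of the press; origin under its middle.
- press_foot (a point): Middle of the front edge of the foot of the fixed green hand press that stands at the back between plate and tin: never used here, only in the way. The press is 130 mm wide (y), reaches 200 mm further back and is 480 mm high; its lever's ball juts 50 mm in front of this edge, 440 to 480 mm above the table. Pass in front of it.

How it is judged:
By the outcome, as a careful person would: the job done as asked, in the order asked, and still so for the second after the job is handed in, with the robot touching nothing.
Of collar_1, collar_2, collar_3, collar_4 only 3 to 4 are there at a start; the rules pass over those that are not, and their reading is None.
Of chip_1, chip_2, chip_3, chip_4, chip_5 only 3 to 5 are there at a start; the rules pass over those that are not, and their reading is None.
At some moment in a run one of collar_1, collar_2, collar_3, collar_4, scraper may be knocked a few centimetres aside while the robot is not near it.
It also fails if it takes over 210 s, if anything falls off the work surface, if the arm or the gripper's body presses on something with over 40 N, if the wrist force passes 120 N, or if a joint passes its speed limit or range.

## Robot

A 6-joint arm with a two-finger parallel gripper is mounted at the origin on a cart in front of the work surface, level with it; the furniture and walls round the work are solid. World frame = base frame: x ahead of the robot, y to its left, z up, the work surface at z = 0. Lengths are in m, angles in rad, forces in N, time in s.
With the tool pointing down it reaches from about 0.35 to 0.975 m from the base axis. Payload 4.9 kg.
Tool frame: the origin (TCP) lies between the finger pads; the fingertips stand 14 mm ahead of it and the grasp point (between the pads) lies 5 mm behind it (manip.tcp_to_tips is the distance from the TCP to the fingertips, in m); z points along the fingers, y is the line along which they close (so a half turn about z gives the same grasp; the last joint's range is limited). The gripper opens to 85 mm and grips with 20 to 120 N. Pads are 22 mm wide; open, the fingers measure 114 mm over their backs; the gripper's body (76 mm by 85 mm) begins 54 mm behind the grasp point. The pads swing forward as they close: fully open they stand 13 mm farther back than shut.
Start: joints at [-1.292, 0.053, 1.613, -0, 1.476, -0.119], TCP at [0.242, -0.576, 0.245] pointing down, gripper open.
Joint ranges: [-3.01, 3.01], [-1.01, 2.22], [0.06, 2.58], [-1.02, 4.17], [0.09, 2.62], [-3.14, 3.14]. Speed limits (rad/s): [2.57, 2.57, 3.14, 3.14, 3.14, 3.14].

## Interface

Orientations are given as a unit quaternion [w, x, y, z].
In Python, from plant import manip gives the robot as it stands.
- The arm moves only by the tool servo_tool, never from a script. Its argument "moves" is a list that holds one entry, the list of rows, each a list of 7 numbers: the shift along the tool's x, y, z in mm, then the turn, a rotation vector about the tool's x, y, z in degrees, then the finger opening in mm, from 0 to 85.4. In form: [[[x, y, z, ax, ay, az, fingers], ...]]. A call has 1 to 12 rows; each row shifts and turns the commanded pose from where the row before left it, along the tool's axes as they then stand; what a row does not reach is not made up. A row lasts 1/8 s, in which the tool goes at most 62.5 mm and 10.7 degrees, less where a joint would pass 70% of its speed; a pose out of reach is approached as far as the arm can. A call with a gripper value outside its range is refused whole. The fingers move at their own pace and stop on an object; the grip force is fixed at half the most. Time passes only in rows, so rows that do not move let the fingers close. It gives the time, the measured TCP pose, the force, the opening and the grip force at its end, in the units of the state.
- manip.state(): the state, without advancing time (a new reading comes with each control period).
- manip.grab_frame(name): name is "scene" or "top" or "wrist"; returns a dict with "image" (480x640x3 uint8, blue, green, red), "mtx" (3x3 intrinsics, pixels), "eye" and "rotation" of the camera in the world. Camera axes: x right, y down, z forward; pixel columns grow to the right and rows downward; lengths in m; the calibration is good to about 2 mm. A picture is of the moment at which its call begins. There is no depth.
- manip.job_done(): hands the job in; it is judged then, once.
The state is a dict: "time": time; "joint_pos": joint angles; "joint_vel": joint speeds; "joint_efforts": joint torques, N m; "tool_pos": TCP position; "tool_rot": TCP orientation; "contact_force": force on the tool from outside, world axes, zero at the start; "ft_torque": the same for the moment, N m; "gripper_width": opening from 0.0 (shut) to 1.0 (fully open); "grasp_force": force on a finger pad.
Only numpy, scipy, OpenCV 4.12 (cv2) and the standard library are available. Lean on these libraries where they do the work, as an engineer would, in place of code of your own. Each camera call takes 0.05 s, during which the arm holds its last target. There are 200 camera calls.

## Working session

There is one attempt and no reset: what is moved stays moved. The work goes in short steps, Python scripts to look and compute and a tool call to move; the robot and the scene stay as the last step left them, time stands still between calls to the robot, and variables do not carry over. Pictures are saved under pics/ and viewed, at most 14 in all, crops included, and the job is handed in when it is done.

Besides the shell and the picture viewer there is one more tool, called after "Call:" as name(argument=value, ...) on one line, values as JSON. servo_tool: Moves the arm, as the interface text tells. Its arguments: {"type":"object","properties":{"moves":{"type":"array"}},"required":["moves"]}

```bash
mkdir -p pics; ls
python3 - <<'E'
from plant import manip
import cv2,numpy as np
s=manip.state();print({k:np.round(v,3).tolist() for k,v in s.items()})
for n in("scene","top"):
    f=manip.grab_frame(n);cv2.imwrite(f"pics/{n}0.png",f["image"]);np.savez(f"{n}0.npz",**f);print(n,f["mtx"],f["eye"],f["rotation"])
E
```

```text
pics
{'time': 0.0, 'joint_pos': [-1.292, 0.053, 1.614, 0.0, 1.476, -0.119], 'joint_vel': [0.002, 0.001, 0.002, -0.001, 0.0, -0.002], 'joint_efforts': [0.003, -39.368, -37.017, -0.0, 0.007, -0.0], 'tool_pos': [0.242, -0.576, 0.244], 'tool_rot': [-0.001, 0.98, 0.198, -0.0], 'contact_force': [-0.428, 0.038, -0.719], 'ft_torque': [-0.031, 0.007, 0.066], 'grasp_force': 0.0, 'gripper_width': 1.0}
scene [[587.54434484   0.         309.70132739]
 [  0.         587.54434484 242.77206611]
 [  0.           0.           1.        ]] [-0.09572822  0.70713385  0.6945928 ] [ 0.16834403 -0.3094636   0.82407575 -0.44361213]
top [[483.21108902   0.         321.13827537]
 [  0.         483.21108902 242.47732671]
 [  0.           0.           1.        ]] [0.42701114 0.00911177 1.09102328] [ 0.02845695 -0.69855853  0.71459393 -0.02370015]
```

View pics/top0.png

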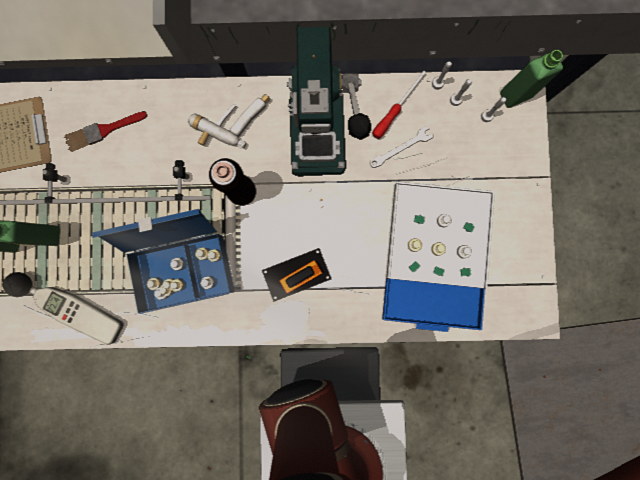

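View pics/scene0.png

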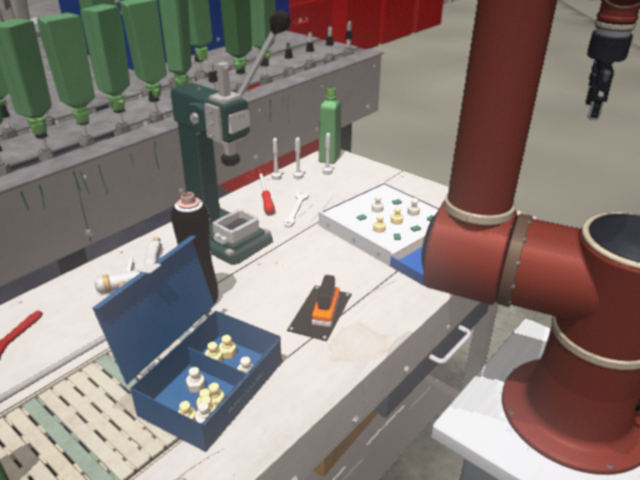

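The top view shows four collars at about (445,220), (415,245), (440,250), (465,252) and five chips at about (419,219), (469,227), (414,267), (439,271), (466,272). The tin is around (185,262), the scraper on its pad around (300,274), and the bottle at (222,173).

```bash
cat > h.py <<'E'
import numpy as np,cv2
from scipy.spatial.transform import Rotation as R
def cam(f):
    q=f["rotation"];return f["mtx"],f["eye"],R.from_quat([q[1],q[2],q[3],q[0]]).as_matrix()
def p2w(f,uv,z):
    K,e,M=cam(f);d=M@np.linalg.inv(K)@np.array([uv[0],uv[1],1.]);return e+d*(z-e[2])/d[2]
def w2p(f,p):
    K,e,M=cam(f);c=K@(M.T@(np.asarray(p)-e));return c[:2]/c[2]
def blobs(mask,amin,amax=1e9):
    n,l,s,c=cv2.connectedComponentsWithStats(mask.astype(np.uint8))
    return [(c[i],s[i,4],l==i) for i in range(1,n) if amin<s[i,4]<amax]
E
python3 - <<'E'
from h import *
f=dict(np.load("top0.npz"));im=f["image"];hsv=cv2.cvtColor(im,cv2.COLOR_BGR2HSV)
H,S,V=cv2.split(hsv)
np.set_printoptions(precision=4,suppress=True)
print("corner plate z.038/.03")
for uv in [(397,184),(492,190)]:print(p2w(f,uv,.038)[:2])
# tray blue, plate front edge
b=blobs((abs(H.astype(int)-108)<12)&(S>180)&(V>110),1000)
for c,a,m in b:
    print("blue",c,a,cv2.minAreaRect(np.argwhere(m)[:,::-1].astype(np.float32)), cv2.boxPoints(cv2.minAreaRect(np.argwhere(m)[:,::-1].astype(np.float32))))
sub=np.zeros_like(H,bool);sub[185:285,385:492]=1
for c,a,m in blobs(sub&(H>50)&(H<90)&(S>110),15): print("chip",c,a,p2w(f,c,.033)[:2])
sub[:]=0;sub[240:310,255:340]=1
for c,a,m in blobs(sub&(H<20)&(S>150)&(V>120),30): 
    r=cv2.minAreaRect(np.argwhere(m)[:,::-1].astype(np.float32));print("orange",c,a,r,p2w(f,r[0],.022)[:2])
big=cv2.resize(im[175:335,375:500],None,fx=4.5,fy=4.5,interpolation=cv2.INTER_CUBIC)
big2=cv2.resize(im[205:320,90:335],None,fx=3.2,fy=3.2,interpolation=cv2.INTER_CUBIC)
cv2.imwrite("pics/c1.png",big[:600]);cv2.imwrite("pics/c2.png",big2);print(big.shape,big2.shape)
E
```

```text
corner plate z.038/.03
[ 0.6302 -0.1546]
[ 0.6119 -0.3625]
blue [432.0486 302.2988] 3501 ((431.5411376953125, 302.4646911621094), (93.7998275756836, 40.112274169921875), 4.39870548248291) [[383.2411 318.8647]
 [386.3176 278.8706]
 [479.8412 286.0647]
 [476.7647 326.0588]]
chip [418.9259 218.963 ] 54 [ 0.5522 -0.2009]
chip [468.3137 226.7451] 51 [ 0.5325 -0.3085]
chip [413.9375 266.3958] 48 [ 0.4483 -0.1861]
chip [438.1042 270.8958] 48 [ 0.4373 -0.2384]
chip [465.28 271.7 ] 50 [ 0.4342 -0.2975]
orange [300.8403 276.3546] 313 ((300.1182556152344, 276.4315490722656), (15.349929809570312, 40.94832992553711), 59.931419372558594) [0.432  0.0635]
(720, 562, 3) (368, 784, 3)
```

View pics/c1.png

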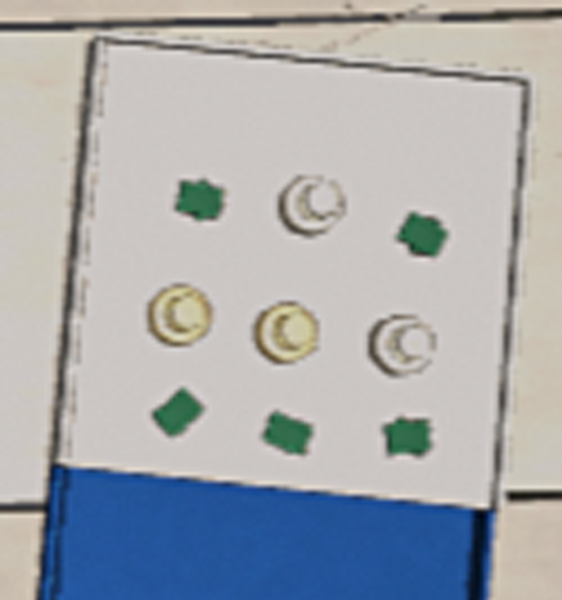

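View pics/c2.png

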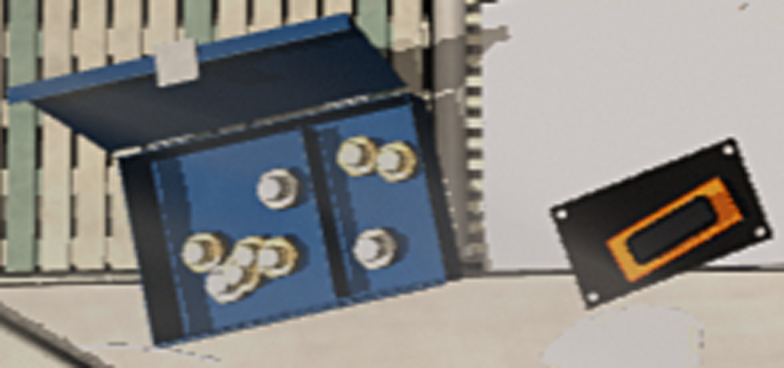

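The crops are clear. In c1 the collar bodies are at (311,206), (180,315), (286,333) and (400,346), and the plate corners are at (93,38), (528,80), (57,464) and (494,510). In c2 the tin rim corners are at (118,158), (418,95), (463,277) and (157,346), and the pad corners are at (552,210), (732,140), (773,232) and (590,306).

Run:
```python
from h import *
np.set_printoptions(precision=4,suppress=True)
f=dict(np.load("top0.npz"))
def c1(u,v,z):return p2w(f,(375+(u+.5)/4.5-.5,175+(v+.5)/4.5-.5),z)[:2]
def c2(u,v,z):return p2w(f,(90+(u+.5)/3.2-.5,205+(v+.5)/3.2-.5),z)[:2]
P=[c1(93,38,.038),c1(528,80,.038),c1(494,510,.03),c1(57,464,.03)]
print("plate",P);print([np.linalg.norm(P[i]-P[(i+1)%4]) for i in range(4)])
mid_f=(P[2]+P[3])/2;ydir=(P[0]-P[1]+P[3]-P[2]);a=np.arctan2(-ydir[0],ydir[1]);ex=np.array([np.cos(a),np.sin(a)]);ey=np.array([-ex[1],ex[0]])
o=mid_f+.1*ex;print("plate o",o,"yaw",np.degrees(a), (P[0]+P[1])/2-ex*.11)
b=(P[0]+P[1]-P[2]-P[3]);print("yaw by long",np.degrees(np.arctan2(b[1],b[0])))
for n,p in dict(silB=(311,206),golL=(180,315),golM=(286,333),silR=(400,346)).items():
    w=c1(*p,.047);print(n,w,"plate",(w-o)@ex,(w-o)@ey)
for w in [(.5522,-.2009),(.5325,-.3085),(.4483,-.1861),(.4373,-.2384),(.4342,-.2975)]:print("chip",(w-o)@ex,(w-o)@ey)
T=[c2(118,158,.06),c2(418,95,.06),c2(463,277,.06),c2(157,346,.06)]
print("tin",T,[np.linalg.norm(T[i]-T[(i+1)%4]) for i in range(4)],sum(T)/4)
d=T[0]+T[1]-T[2]-T[3];print(np.degrees(np.arctan2(d[1],d[0])))
Q=[c2(552,210,.003),c2(732,140,.003),c2(773,232,.003),c2(590,306,.003)]
print("pad",[np.linalg.norm(Q[i]-Q[(i+1)%4]) for i in range(4)],sum(Q)/4)
d=Q[0]-Q[1]+Q[3]-Q[2];print(np.degrees(np.arctan2(-d[0],d[1])))
S=[c2(608,240,.022),c2(722,178,.022),c2(744,215,.022),c2(632,281,.022)]
print("scr",[np.linalg.norm(S[i]-S[(i+1)%4]) for i in range(4)],sum(S)/4)
d=S[0]-S[1]+S[3]-S[2];print(np.degrees(np.arctan2(-d[0],d[1])))
print(w2p(f,[.242,-.576,.245]))
```

```text
plate [array([ 0.6324, -0.1509]), array([ 0.6066, -0.3622]), array([ 0.3979, -0.3384]), array([ 0.4249, -0.1276])]
[np.float64(0.2128608072450238), np.float64(0.21000800319584992), np.float64(0.2125373513654354), np.float64(0.20879414615793182)]
plate o [ 0.5106 -0.2454] yaw -7.126005713360524 [ 0.5103 -0.2429]
yaw by long -6.4598629428058105
silB [ 0.5462 -0.2517] plate 0.036066752566076186 -0.0018786671382971963
golL [ 0.495  -0.1867] plate -0.022802635059268578 0.056252115870510114
golM [ 0.4852 -0.2372] plate -0.026287040652817062 0.004934336033654637
silR [ 0.4777 -0.2915] plate -0.02698224920884885 -0.049899529017030056
chip 0.03573020482708098 0.049284754246772935
chip 0.029530353945107904 -0.0599279366322696
chip -0.069203211675708 0.051081445943258856
chip -0.0736303320150284 -0.002179145543328824
chip -0.06937492134113904 -0.06120720226211762
tin [array([0.4881, 0.4326]), array([0.5258, 0.2312]), array([0.4036, 0.2021]), array([0.3626, 0.4057])] [np.float64(0.2049087398899336), np.float64(0.12555325544170848), np.float64(0.20773927492255229), np.float64(0.12832256211393575)] [0.445  0.3179]
12.732973283495744
pad [np.float64(0.13581848098833735), np.float64(0.0708126927573102), np.float64(0.13816737096262854), np.float64(0.07240627006011982)] [0.4378 0.0726]
20.32852237560661
scr [np.float64(0.0894771350718705), np.float64(0.029724693478237023), np.float64(0.08944990247107479), np.float64(0.03272693917870959)] [0.4328 0.0614]
28.213512209706188
[669.2439 378.8861]
```

```bash
cat >> h.py <<'E'
from plant import manip
def tool():
    s=manip.state();q=s["tool_rot"];return s,R.from_quat([q[1],q[2],q[3],q[0]])
def plan(pts,speed=60):
    """pts: list of (x,y,z,yaw deg of tool x | None[,speed mm/row]) world; prints rows"""
    s,r=tool();p=np.array(s["tool_pos"],float)
    for t in pts:
        sp=t[4] if len(t)>4 else speed
        tx=r.as_matrix()[:,0];y0=np.degrees(np.arctan2(tx[1],tx[0]));y1=y0 if t[3] is None else t[3]
        dy=(y1-y0+180)%360-180
        g=R.from_matrix(np.array([[np.cos(np.radians(y0+dy)),np.sin(np.radians(y0+dy)),0],[np.sin(np.radians(y0+dy)),-np.cos(np.radians(y0+dy)),0],[0,0,-1.]]).T) 
        rv=(r.inv()*g).as_rotvec(degrees=True)
        d=np.array(t[:3])-p;n=int(max(1,np.ceil(np.linalg.norm(d)*1000/sp-.05),np.ceil(np.linalg.norm(rv)/10.5-.05)))
        print("to",t,"n",n)
        for i in range(n):
            rr=r*R.from_rotvec(rv*i/n,degrees=True)
            print("  ",np.round(rr.inv().apply(d/n)*1000,1).tolist(),np.round(rv/n,2).tolist())
        p=np.array(t[:3]);r=g
def st():
    s,r=tool();tx=r.as_matrix()[:,0];print("t",round(s["time"],2),"pos",np.round(s["tool_pos"],4),"yaw",round(np.degrees(np.arctan2(tx[1],tx[0])),1),"zc",np.round(r.as_matrix()[:,2],3),"F",np.round(s["contact_force"],1),"w",round(s["gripper_width"]*85.4,1),"g",round(s["grasp_force"],1))
E
python3 - <<'E'
from h import *
plan([(.478,-.2915,.17,38),(.478,-.2915,.10,38),(.478,-.2915,.046,38,20)])
E
```

```text
to (0.478, -0.2915, 0.17, 38) n 7
   [46.8, -24.3, 10.6] [-0.02, -0.0, -2.17]
   [47.7, -22.6, 10.6] [-0.02, -0.0, -2.17]
   [48.5, -20.7, 10.6] [-0.02, -0.0, -2.17]
   [49.3, -18.9, 10.6] [-0.02, -0.0, -2.17]
   [50.0, -17.0, 10.6] [-0.02, -0.0, -2.17]
   [50.6, -15.1, 10.6] [-0.02, -0.0, -2.17]
   [51.1, -13.2, 10.6] [-0.02, -0.0, -2.17]
to (0.478, -0.2915, 0.1, 38) n 2
   [0.0, 0.0, 35.0] [0.0, 0.0, 0.0]
   [0.0, 0.0, 35.0] [0.0, 0.0, 0.0]
to (0.478, -0.2915, 0.046, 38, 20) n 3
   [0.0, 0.0, 18.0] [0.0, 0.0, 0.0]
   [0.0, 0.0, 18.0] [0.0, 0.0, 0.0]
   [0.0, 0.0, 18.0] [0.0, 0.0, 0.0]
```

Call:
servo_tool(moves=[[[46.8,-24.3,10.6,0,0,-2.17,44],[47.7,-22.6,10.6,0,0,-2.17,44],[48.5,-20.7,10.6,0,0,-2.17,44],[49.3,-18.9,10.6,0,0,-2.17,44],[50,-17,10.6,0,0,-2.17,44],[50.6,-15.1,10.6,0,0,-2.17,44],[51.1,-13.2,10.6,0,0,-2.17,44],[0,0,0,0,0,0,44],[0,0,0,0,0,0,44]]])

```text
time: 1.23
tool_pos: [0.478, -0.2922, 0.1709]
tool_rot: [-0.0, 0.946, 0.326, -0.0]
contact_force: [-0.1, -0.5, -0.4]
gripper_width: 0.518
grasp_force: 0.0
```

Run:
```python
from h import *
st()
f=manip.grab_frame("wrist");cv2.imwrite("pics/w1.png",f["image"]);np.savez("w1.npz",**f)
for n,p in dict(silB=(.5462,-.2517),golL=(.495,-.1867),golM=(.4852,-.2372),silR=(.4777,-.2915)).items():print(n,w2p(f,[*p,.048]))
```

```text
t 1.23 pos [ 0.478  -0.2922  0.1709] yaw 38.0 zc [-0.001 -0.    -1.   ] F [-0.1 -0.5 -0.4] w 44.2 g 0.0
silB [344.59810888 116.47391171]
golL [212.84913545 117.02050849]
golM [269.14903407 179.16603319]
silR [327.43247492 237.11422462]
```

View pics/w1.png

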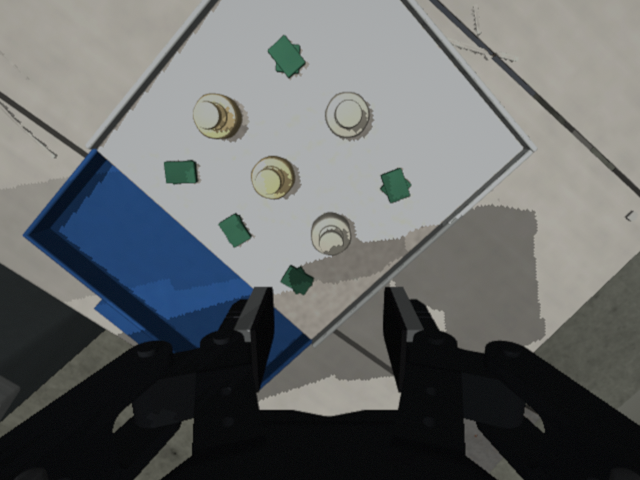

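The wrist view has silR at (330,233), golM (271,178), golL (216,116) and silB (347,115), all within about 4 px of my predictions. The chips are clear of the finger line, so I'm descending.

Call:
servo_tool(moves=[[[0,0.7,35,0,0,0,44],[0,0,35,0,0,0,44],[0,0,25,0,0,0,44],[0,0,15,0,0,0,44],[0,0,15,0,0,0,44],[0,0,0,0,0,0,36],[0,0,0,0,0,0,32],[0,0,0,0,0,0,30],[0,0,0,0,0,0,29],[0,0,0,0,0,0,29]]])

```text
time: 2.52
tool_pos: [0.4789, -0.2927, 0.0465]
tool_rot: [0.0, 0.946, 0.325, 0.0]
contact_force: [0.2, 0.0, -0.4]
gripper_width: 0.338
grasp_force: 0.0
```

Call:
servo_tool(moves=[[[0,0,0,0,0,0,28],[0,0,0,0,0,0,28],[0,0,0,0,0,0,28]]])

```text
time: 2.9
tool_pos: [0.4787, -0.2926, 0.0461]
tool_rot: [-0.0, 0.946, 0.325, -0.0]
contact_force: [-0.3, -0.4, 0.6]
gripper_width: 0.328
grasp_force: 0.1
```

Call:
servo_tool(moves=[[[0,0,0,0,0,0,27.6],[0,0,0,0,0,0,27.6],[0,0,0,0,0,0,27.6]]])

```text
time: 3.28
tool_pos: [0.4787, -0.2926, 0.0461]
tool_rot: [-0.0, 0.946, 0.325, -0.0]
contact_force: [0.3, 0.9, 0.4]
gripper_width: 0.322
grasp_force: 0.7
```

Call:
servo_tool(moves=[[[0,0,0,0,0,0,27.2],[0,0,0,0,0,0,27.2],[0,0,0,0,0,0,27.2]]])

```text
time: 3.65
tool_pos: [0.4787, -0.2926, 0.0461]
tool_rot: [-0.0, 0.946, 0.325, 0.0]
contact_force: [-0.0, 0.6, 1.2]
gripper_width: 0.322
grasp_force: 3.8
```

Call:
servo_tool(moves=[[[0,0,0,0,0,0,26.4],[0,0,0,0,0,0,26.4],[0,0,0,0,0,0,26.4]]])

```text
time: 4.03
tool_pos: [0.4787, -0.2926, 0.0462]
tool_rot: [0.0, 0.946, 0.325, -0.0]
contact_force: [-0.8, 0.9, 1.9]
gripper_width: 0.311
grasp_force: 14.0
```

```bash
cat > tin.py <<'E'
import sys
from h import *
a=np.radians(11.5);c=np.array([.445,.318])
def spot(y,x=0):return c+np.array([np.cos(a)*x-np.sin(a)*y,np.sin(a)*x+np.cos(a)*y])
if __name__=="__main__":
    st();s,_=tool();x,y,z=s["tool_pos"];t=spot(float(sys.argv[1]))
    plan([(x,y,.12,38,40),(.45,0,.16,70),(t[0],t[1],.12,101.5),(t[0],t[1],.03,101.5,30)])
E
python3 tin.py 72
```

```text
t 4.03 pos [ 0.4787 -0.2926  0.0462] yaw 38.0 zc [-0. -0. -1.] F [-0.8  0.9  1.9] w 26.5 g 14.0
to (np.float64(0.4787106162180599), np.float64(-0.29262099892889043), 0.12, 38, 40) n 2
   [-0.0, 0.0, -36.9] [0.0, 0.0, -0.01]
   [-0.0, 0.0, -36.9] [0.0, 0.0, -0.01]
to (0.45, 0, 0.16, 70) n 5
   [31.5, -49.7, -8.0] [0.0, 0.0, -6.4]
   [36.8, -45.8, -8.0] [0.0, 0.0, -6.4]
   [41.7, -41.4, -8.0] [0.0, 0.0, -6.4]
   [46.1, -36.5, -8.0] [0.0, 0.0, -6.4]
   [49.9, -31.2, -8.0] [0.0, 0.0, -6.4]
to (np.float64(-13.909491278038198), np.float64(70.87257873269972), 0.12, 101.5) n 1206
   [51.2, -31.3, 0.0] [0.0, 0.0, -0.03]
   [51.2, -31.3, 0.0] [0.0, 0.0, -0.03]
   [51.2, -31.2, 0.0] [0.0, 0.0, -0.03]
   [51.2, -31.2, 0.0] [0.0, 0.0, -0.03]
   [51.2, -31.2, 0.0] [0.0, 0.0, -0.03]
   [51.2, -31.2, 0.0] [0.0, 0.0, -0.03]
   [51.2, -31.1, 0.0] [0.0, 0.0, -0.03]
   [51.2, -31.1, 0.0] [0.0, 0.0, -0.03]
   [51.3, -31.1, 0.0] [0.0, 0.0, -0.03]
   [51.3, -31.1, 0.0] [0.0, 0.0, -0.03]
   [51.3, -31.1, 0.0] [0.0, 0.0, -0.03]
   [51.3, -31.0, 0.0] [0.0, 0.0, -0.03]
   [51.3, -31.0, 0.0] [0.0, 0.0, -0.03]
 
[... 28230 characters left out ...]
 [60.0, -0.3, 0.0] [0.0, 0.0, -0.03]
   [60.0, -0.3, 0.0] [0.0, 0.0, -0.03]
   [60.0, -0.3, 0.0] [0.0, 0.0, -0.03]
   [60.0, -0.2, 0.0] [0.0, 0.0, -0.03]
   [60.0, -0.2, 0.0] [0.0, 0.0, -0.03]
   [60.0, -0.2, 0.0] [0.0, 0.0, -0.03]
   [60.0, -0.1, 0.0] [0.0, 0.0, -0.03]
   [60.0, -0.1, 0.0] [0.0, 0.0, -0.03]
   [60.0, -0.1, 0.0] [0.0, 0.0, -0.03]
   [60.0, -0.1, 0.0] [0.0, 0.0, -0.03]
   [60.0, -0.0, 0.0] [0.0, 0.0, -0.03]
   [60.0, -0.0, 0.0] [0.0, 0.0, -0.03]
   [60.0, 0.0, 0.0] [0.0, 0.0, -0.03]
to (np.float64(-13.909491278038198), np.float64(70.87257873269972), 0.03, 101.5, 30) n 3
   [0.0, 0.0, 30.0] [0.0, 0.0, 0.0]
   [0.0, 0.0, 30.0] [0.0, 0.0, 0.0]
   [0.0, 0.0, 30.0] [0.0, 0.0, 0.0]
```

```bash
sed -i 's/spot(float(sys.argv\[1\]))/spot(float(sys.argv[1])\/1000)/; s/,\.03,101\.5,30)/,.024,101.5,32)/' tin.py
sed -i 's/        print("to",t,"n",n)/        print("to",np.round(np.array(t,float),4),"n",n)\n        assert n<25/' h.py; python3 tin.py 72
```

```text
t 4.03 pos [ 0.4787 -0.2926  0.0462] yaw 38.0 zc [-0. -0. -1.] F [-0.8  0.9  1.9] w 26.5 g 14.0
to [ 0.4787 -0.2926  0.12   38.     40.    ] n 2
   [-0.0, 0.0, -36.9] [0.0, 0.0, -0.01]
   [-0.0, 0.0, -36.9] [0.0, 0.0, -0.01]
to [ 0.45  0.    0.16 70.  ] n 5
   [31.5, -49.7, -8.0] [0.0, 0.0, -6.4]
   [36.8, -45.8, -8.0] [0.0, 0.0, -6.4]
   [41.7, -41.4, -8.0] [0.0, 0.0, -6.4]
   [46.1, -36.5, -8.0] [0.0, 0.0, -6.4]
   [49.9, -31.2, -8.0] [0.0, 0.0, -6.4]
to [  0.4306   0.3886   0.12   101.5   ] n 7
   [51.2, -21.6, 5.7] [0.0, 0.0, -4.5]
   [52.8, -17.5, 5.7] [0.0, 0.0, -4.5]
   [54.0, -13.3, 5.7] [0.0, 0.0, -4.5]
   [54.8, -9.0, 5.7] [0.0, 0.0, -4.5]
   [55.4, -4.7, 5.7] [0.0, 0.0, -4.5]
   [55.6, -0.3, 5.7] [0.0, 0.0, -4.5]
   [55.4, 4.0, 5.7] [0.0, 0.0, -4.5]
to [4.306e-01 3.886e-01 2.400e-02 1.015e+02 3.200e+01] n 3
   [0.0, 0.0, 32.0] [0.0, 0.0, 0.0]
   [0.0, 0.0, 32.0] [0.0, 0.0, 0.0]
   [0.0, 0.0, 32.0] [0.0, 0.0, 0.0]
```

Call:
servo_tool(moves=[[[0,0,-15,0,0,0,26.4],[0,0,-25,0,0,0,26.4],[0,0,-34,0,0,0,26.4]]])

```text
time: 4.4
tool_pos: [0.4783, -0.2923, 0.1208]
tool_rot: [-0.001, 0.946, 0.325, -0.0]
contact_force: [-0.6, 0.2, 0.2]
gripper_width: 0.308
grasp_force: 13.8
```

Call:
servo_tool(moves=[[[31.5,-49.7,-8,0,0,-6.4,26.4],[36.8,-45.8,-8,0,0,-6.4,26.4],[41.7,-41.4,-8,0,0,-6.4,26.4],[46.1,-36.5,-8,0,0,-6.4,26.4],[49.9,-31.2,-8,0,0,-6.4,26.4],[51.2,-21.6,5.7,0,0,-4.5,26.4],[52.8,-17.5,5.7,0,0,-4.5,26.4],[54,-13.3,5.7,0,0,-4.5,26.4],[54.8,-9,5.7,0,0,-4.5,26.4],[55.4,-4.7,5.7,0,0,-4.5,26.4],[55.6,-0.3,5.7,0,0,-4.5,26.4],[55.4,4,5.7,0,0,-4.5,26.4]]])

```text
time: 5.9
tool_pos: [0.4309, 0.3907, 0.1212]
tool_rot: [0.0, 0.632, 0.775, 0.001]
contact_force: [1.3, -0.5, -0.4]
gripper_width: 0.315
grasp_force: 13.9
```

Call:
servo_tool(moves=[[[0,0,0,0,0,0,26.4],[0,0,0,0,0,0,26.4]]])

```text
time: 6.15
tool_pos: [0.4309, 0.3886, 0.1207]
tool_rot: [0.0, 0.633, 0.774, 0.0]
contact_force: [0.1, -0.4, -0.4]
gripper_width: 0.314
grasp_force: 13.9
```

Run:
```python
from h import *
st()
f=manip.grab_frame("wrist");cv2.imwrite("pics/w2.png",f["image"]);
```

```text
t 6.15 pos [0.4309 0.3886 0.1207] yaw 101.5 zc [ 0. -0. -1.] F [ 0.1 -0.4 -0.4] w 26.8 g 13.9
```

View pics/w2.png

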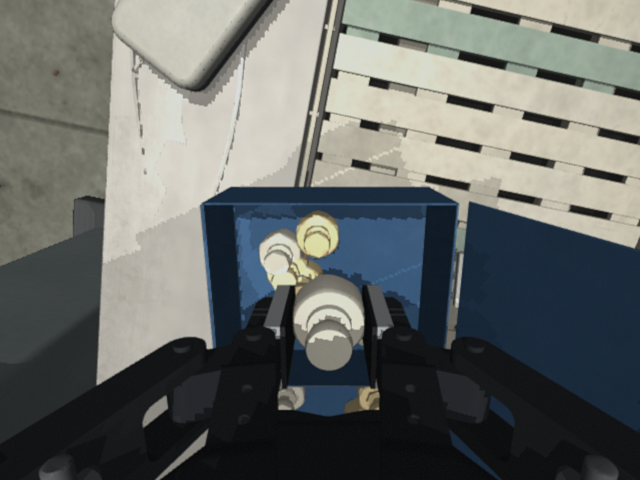

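The collar is held at (330,325), and the fingers line up with the tin's large compartment. Next I lower and release.

Call:
servo_tool(moves=[[[0,0,30,0,0,0,26.4],[0,0,30,0,0,0,26.4],[0,0,16,0,0,0,26.4],[0,0,8,0,0,0,26.4],[0,0,5,0,0,0,26.4],[0,0,5,0,0,0,26.4]]])

```text
time: 6.95
tool_pos: [0.4316, 0.389, 0.027]
tool_rot: [0.0, 0.633, 0.774, 0.001]
contact_force: [-0.5, 0.3, 0.7]
gripper_width: 0.313
grasp_force: 13.9
```

Call:
servo_tool(moves=[[[0,0,2,0,0,0,26.4],[0,0,0,0,0,0,28],[0,0,0,0,0,0,32],[0,0,0,0,0,0,38],[0,0,0,0,0,0,40],[0,0,-25,0,0,0,40],[0,0,-35,0,0,0,40],[0,0,-50,0,0,0,44],[0,0,0,0,0,0,44]]])

```text
time: 8.07
tool_pos: [0.4337, 0.3906, 0.14]
tool_rot: [0.001, 0.633, 0.774, 0.005]
contact_force: [-0.2, 0.4, -0.2]
gripper_width: 0.513
grasp_force: 0.0
```

```bash
cat > pick.py <<'E'
import sys
from h import *
st();f=manip.grab_frame("top");n=sys.argv[1];cv2.imwrite(f"pics/t{n}.png",f["image"][160:330,80:510]);np.savez("t.npz",**f)
f0=dict(np.load("top0.npz"))
d=cv2.absdiff(f["image"],f0["image"]).max(2)>60
print("changed",[(np.round(c).tolist(),a) for c,a,m in blobs(d,25)])
x,y=float(sys.argv[2]),float(sys.argv[3])
plan([(.45,.0,.16,70),(x,y,.12,38),(x,y,.07,38,25),(x,y,.046,38,12)])
E
python3 pick.py 1 .4852 -.2372
```

```text
t 8.07 pos [0.4337 0.3906 0.14  ] yaw 101.5 zc [ 0.009  0.006 -1.   ] F [-0.2  0.4 -0.2] w 43.8 g 0.0
changed [([216.0, 163.0], np.int32(45)), ([97.0, 340.0], np.int32(15548)), ([460.0, 251.0], np.int32(38)), ([244.0, 255.0], np.int32(86)), ([174.0, 264.0], np.int32(63)), ([186.0, 284.0], np.int32(149)), ([158.0, 276.0], np.int32(58)), ([54.0, 303.0], np.int32(156)), ([262.0, 325.0], np.int32(2009)), ([412.0, 336.0], np.int32(523)), ([274.0, 397.0], np.int32(132)), ([296.0, 433.0], np.int32(4007)), ([358.0, 427.0], np.int32(32)), ([624.0, 471.0], np.int32(574)), ([320.0, 477.0], np.int32(29))]
to [ 0.45  0.    0.16 70.  ] n 7
   [-55.0, -8.6, -3.4] [0.03, -0.03, 4.5]
   [-55.5, -4.2, -3.4] [0.03, -0.03, 4.5]
   [-55.7, 0.1, -3.4] [0.03, -0.03, 4.5]
   [-55.5, 4.5, -3.3] [0.03, -0.03, 4.5]
   [-55.0, 8.8, -3.3] [0.03, -0.03, 4.5]
   [-54.1, 13.1, -3.3] [0.03, -0.03, 4.5]
   [-53.0, 17.3, -3.3] [0.03, -0.03, 4.5]
to [ 0.4852 -0.2372  0.12   38.    ] n 5
   [-42.2, 22.8, 8.0] [0.0, 0.0, 6.4]
   [-39.4, 27.4, 8.0] [0.0, 0.0, 6.4]
   [-36.1, 31.6, 8.0] [0.0, 0.0, 6.4]
   [-32.3, 35.4, 8.0] [0.0, 0.0, 6.4]
   [-28.2, 38.8, 8.0] [0.0, 0.0, 6.4]
to [ 0.4852 -0.2372  0.07   38.     25.    ] n 2
   [0.0, 0.0, 25.0] [0.0, 0.0, 0.0]
   [0.0, 0.0, 25.0] [0.0, 0.0, 0.0]
to [ 0.4852 -0.2372  0.046  38.     12.    ] n 2
   [0.0, 0.0, 12.0] [0.0, 0.0, 0.0]
   [0.0, 0.0, 12.0] [0.0, 0.0, 0.0]
```

Call:
servo_tool(moves=[[[-55,-8.6,-3.4,0,0,4.5,44],[-55.5,-4.2,-3.4,0,0,4.5,44],[-55.7,0.1,-3.4,0,0,4.5,44],[-55.5,4.5,-3.4,0,0,4.5,44],[-55,8.8,-3.4,0,0,4.5,44],[-54.1,13.1,-3.4,0,0,4.5,44],[-53,17.3,-3.4,0,0,4.5,44],[-42.2,22.8,8,0,0,6.4,44],[-39.4,27.4,8,0,0,6.4,44],[-36.1,31.6,8,0,0,6.4,44],[-32.3,35.4,8,0,0,6.4,44],[-28.2,38.8,8,0,0,6.4,44]]])

```text
time: 9.62
tool_pos: [0.4825, -0.2391, 0.1158]
tool_rot: [-0.001, 0.946, 0.324, -0.001]
contact_force: [0.5, -0.2, -0.0]
gripper_width: 0.513
grasp_force: 0.0
```

Call:
servo_tool(moves=[[[0,0,0,0,0,0,44],[0,0,0,0,0,0,44]]])

```text
time: 9.88
tool_pos: [0.4826, -0.2372, 0.1165]
tool_rot: [-0.001, 0.946, 0.326, -0.001]
contact_force: [-0.4, 0.4, -0.5]
gripper_width: 0.52
grasp_force: 0.0
```

```bash
cat > near.py <<'E'
import sys
from h import *
# wrist look: bright-collar check by comparing expected pixels, and rows to go down on (x,y)
x,y=float(sys.argv[1]),float(sys.argv[2]);st()
f=manip.grab_frame("wrist");np.savez("w.npz",**f)
u=w2p(f,[x,y,.048]).astype(int);print("exp px",u)
cv2.imwrite(f"pics/n{sys.argv[3]}.png",f["image"])
plan([(x,y,.046,38,100)])
E
python3 near.py .4852 -.2372 1
```

```text
t 9.88 pos [ 0.4826 -0.2372  0.1165] yaw 38.0 zc [-0.002  0.002 -1.   ] F [-0.4  0.4 -0.5] w 44.4 g 0.0
exp px [331 260]
to [ 4.852e-01 -2.372e-01  4.600e-02  3.800e+01  1.000e+02] n 1
   [1.7, 1.8, 70.9] [-0.12, 0.02, 0.04]
```

Call:
servo_tool(moves=[[[1.7,1.8,30,0,0,0,44],[0,0,20,0,0,0,44],[0,0,12,0,0,0,44],[0,0,8.5,0,0,0,44],[0,0,0,0,0,0,38],[0,0,0,0,0,0,33],[0,0,0,0,0,0,30],[0,0,0,0,0,0,28.5],[0,0,0,0,0,0,27.6],[0,0,0,0,0,0,27],[0,0,0,0,0,0,26.4],[0,0,0,0,0,0,26.4]]])

```text
time: 11.42
tool_pos: [0.4863, -0.2387, 0.0482]
tool_rot: [0.0, 0.946, 0.325, 0.0]
contact_force: [-1.3, -0.5, 5.6]
gripper_width: 0.316
grasp_force: 23.8
```

```bash
python3 tin.py 36
```

```text
t 11.43 pos [ 0.4863 -0.2387  0.0482] yaw 38.0 zc [ 0.001 -0.001 -1.   ] F [-1.3 -0.5  5.6] w 27.0 g 23.8
to [ 0.4863 -0.2387  0.12   38.     40.    ] n 2
   [0.0, 0.0, -35.9] [0.02, -0.0, -0.01]
   [0.0, 0.0, -35.9] [0.02, -0.0, -0.01]
to [ 0.45  0.    0.16 70.  ] n 5
   [23.7, -42.1, -8.0] [0.0, 0.0, -6.4]
   [28.2, -39.2, -8.0] [0.0, 0.0, -6.4]
   [32.4, -35.8, -8.0] [0.0, 0.0, -6.4]
   [36.2, -32.0, -8.0] [0.0, 0.0, -6.4]
   [39.5, -27.7, -8.0] [0.0, 0.0, -6.4]
to [  0.4378   0.3533   0.12   101.5   ] n 6
   [54.6, -22.0, 6.7] [0.0, 0.0, -5.25]
   [56.4, -17.0, 6.7] [0.0, 0.0, -5.25]
   [57.7, -11.7, 6.7] [0.0, 0.0, -5.25]
   [58.6, -6.4, 6.7] [0.0, 0.0, -5.25]
   [58.9, -1.0, 6.7] [0.0, 0.0, -5.25]
   [58.8, 4.4, 6.7] [0.0, 0.0, -5.25]
to [4.378e-01 3.533e-01 2.400e-02 1.015e+02 3.200e+01] n 3
   [0.0, 0.0, 32.0] [0.0, 0.0, 0.0]
   [0.0, 0.0, 32.0] [0.0, 0.0, 0.0]
   [0.0, 0.0, 32.0] [0.0, 0.0, 0.0]
```

Call:
servo_tool(moves=[[[0,0,-1.5,0,0,0,26.9],[0,0,0,0,0,0,26.9],[0,0,0,0,0,0,26.9]]])

```text
time: 11.8
tool_pos: [0.4856, -0.2382, 0.0485]
tool_rot: [-0.0, 0.946, 0.325, -0.0]
contact_force: [-0.2, -1.2, 0.6]
gripper_width: 0.315
grasp_force: 21.4
```

Call:
servo_tool(moves=[[[0,0,0,0,0,0,27.4],[0,0,0,0,0,0,27.4],[0,0,-10,0,0,0,27.4],[0,0,-25,0,0,0,27.4],[0,0,-36,0,0,0,27.4]]])

```text
time: 12.42
tool_pos: [0.4853, -0.238, 0.1203]
tool_rot: [-0.001, 0.946, 0.325, -0.001]
contact_force: [0.1, 0.3, -0.3]
gripper_width: 0.32
grasp_force: 11.7
```

Call:
servo_tool(moves=[[[23.7,-42.1,-8,0,0,-6.4,27.4],[28.2,-39.2,-8,0,0,-6.4,27.4],[32.4,-35.8,-8,0,0,-6.4,27.4],[36.2,-32,-8,0,0,-6.4,27.4],[39.5,-27.7,-8,0,0,-6.4,27.4],[54.6,-22,6.7,0,0,-5.25,27.4],[56.4,-17,6.7,0,0,-5.25,27.4],[57.7,-11.7,6.7,0,0,-5.25,27.4],[58.6,-6.4,6.7,0,0,-5.25,27.4],[58.9,-1,6.7,0,0,-5.25,27.4],[58.8,4.4,6.7,0,0,-5.25,27.4],[0,0,0,0,0,0,27.4]]])

```text
time: 13.92
tool_pos: [0.4368, 0.3567, 0.1199]
tool_rot: [-0.0, 0.631, 0.776, 0.0]
contact_force: [0.2, -0.0, -0.1]
gripper_width: 0.323
grasp_force: 11.7
```

Call:
servo_tool(moves=[[[0,0,30,0,0,0,27.4],[0,0,30,0,0,0,27.4],[0,0,16,0,0,0,27.4],[0,0,8,0,0,0,27.4],[0,0,5,0,0,0,27.4],[0,0,5,0,0,0,27.4]]])

```text
time: 14.68
tool_pos: [0.4384, 0.3539, 0.0267]
tool_rot: [0.0, 0.633, 0.774, 0.001]
contact_force: [-0.5, 0.5, -0.1]
gripper_width: 0.325
grasp_force: 11.7
```

Call:
servo_tool(moves=[[[0,0,0,0,0,0,28],[0,0,0,0,0,0,32],[0,0,0,0,0,0,38],[0,0,0,0,0,0,40],[0,0,-25,0,0,0,40],[0,0,-35,0,0,0,40],[0,0,-40,0,0,0,44],[0,0,0,0,0,0,44],[0,0,0,0,0,0,44]]])

```text
time: 15.8
tool_pos: [0.4373, 0.3533, 0.1253]
tool_rot: [-0.0, 0.633, 0.774, -0.0]
contact_force: [0.2, -0.7, -2.3]
gripper_width: 0.514
grasp_force: 0.0
```

```bash
python3 pick.py 2 .495 -.1867
```

```text
t 15.8 pos [0.4373 0.3533 0.1253] yaw 101.5 zc [-0.001 -0.    -1.   ] F [ 0.2 -0.7 -2.3] w 43.9 g 0.0
changed [([250.0, 249.0], np.int32(349)), ([123.0, 349.0], np.int32(14462)), ([438.0, 249.0], np.int32(104)), ([460.0, 251.0], np.int32(39)), ([139.0, 261.0], np.int32(26)), ([151.0, 262.0], np.int32(74)), ([167.0, 275.0], np.int32(175)), ([154.0, 289.0], np.int32(157)), ([206.0, 289.0], np.int32(58)), ([147.0, 302.0], np.int32(29)), ([270.0, 326.0], np.int32(1274)), ([412.0, 336.0], np.int32(524)), ([274.0, 397.0], np.int32(134)), ([297.0, 433.0], np.int32(4043)), ([358.0, 427.0], np.int32(34)), ([624.0, 471.0], np.int32(574)), ([320.0, 477.0], np.int32(32))]
to [ 0.45  0.    0.16 70.  ] n 6
   [-58.1, -9.6, -5.9] [-0.02, 0.01, 5.25]
   [-58.7, -4.2, -5.9] [-0.02, 0.01, 5.25]
   [-58.9, 1.2, -5.9] [-0.02, 0.01, 5.25]
   [-58.5, 6.6, -5.9] [-0.02, 0.01, 5.25]
   [-57.7, 11.9, -5.9] [-0.02, 0.01, 5.25]
   [-56.3, 17.1, -5.9] [-0.02, 0.01, 5.25]
to [ 0.495  -0.1867  0.12   38.    ] n 4
   [-40.0, 26.5, 10.0] [0.0, 0.0, 8.0]
   [-35.9, 31.8, 10.0] [0.0, 0.0, 8.0]
   [-31.1, 36.5, 10.0] [0.0, 0.0, 8.0]
   [-25.8, 40.5, 10.0] [0.0, 0.0, 8.0]
to [ 0.495  -0.1867  0.07   38.     25.    ] n 2
   [0.0, 0.0, 25.0] [0.0, 0.0, 0.0]
   [0.0, 0.0, 25.0] [0.0, 0.0, 0.0]
to [ 0.495  -0.1867  0.046  38.     12.    ] n 2
   [0.0, 0.0, 12.0] [0.0, 0.0, 0.0]
   [0.0, 0.0, 12.0] [0.0, 0.0, 0.0]
```

Call:
servo_tool(moves=[[[-58.1,-9.6,-5.9,0,0,5.25,44],[-58.7,-4.2,-5.9,0,0,5.25,44],[-58.9,1.2,-5.9,0,0,5.25,44],[-58.5,6.6,-5.9,0,0,5.25,44],[-57.7,11.9,-5.9,0,0,5.25,44],[-56.3,17.1,-5.9,0,0,5.25,44],[-40,26.5,10,0,0,8,44],[-35.9,31.8,10,0,0,8,44],[-31.1,36.5,10,0,0,8,44],[-25.8,40.5,10,0,0,8,44],[0,0,0,0,0,0,44],[0,0,0,0,0,0,44]]])

```text
time: 17.35
tool_pos: [0.4947, -0.1855, 0.1196]
tool_rot: [-0.001, 0.946, 0.325, -0.001]
contact_force: [-0.8, 0.5, -0.7]
gripper_width: 0.514
grasp_force: 0.0
```

```bash
python3 near.py .495 -.1867 2
```

```text
t 17.35 pos [ 0.4947 -0.1855  0.1196] yaw 38.0 zc [-0.003  0.002 -1.   ] F [-0.8  0.5 -0.7] w 43.9 g 0.0
exp px [330 262]
to [ 4.950e-01 -1.867e-01  4.600e-02  3.800e+01  1.000e+02] n 1
   [-0.9, 1.5, 74.1] [-0.13, 0.04, 0.04]
```

Descending to 0.048 this time, and stopping the closing at 27.4.

Call:
servo_tool(moves=[[[-0.5,1.5,30,0,0,0,44],[0,0,20,0,0,0,44],[0,0,12,0,0,0,44],[0,0,9.5,0,0,0,44],[0,0,0,0,0,0,38],[0,0,0,0,0,0,33],[0,0,0,0,0,0,30],[0,0,0,0,0,0,28.5],[0,0,0,0,0,0,28],[0,0,0,0,0,0,27.5],[0,0,0,0,0,0,27.5]]])

```text
time: 18.77
tool_pos: [0.4966, -0.1879, 0.0504]
tool_rot: [0.0, 0.946, 0.325, 0.0]
contact_force: [-0.1, 0.6, 5.5]
gripper_width: 0.325
grasp_force: 9.9
```

```bash
python3 tin.py 2
```

```text
t 18.77 pos [ 0.4966 -0.1879  0.0504] yaw 38.0 zc [ 0.001 -0.    -1.   ] F [-0.1  0.6  5.5] w 27.7 g 9.9
to [ 0.4966 -0.1879  0.12   38.     40.    ] n 2
   [0.0, 0.0, -34.8] [0.03, -0.01, -0.01]
   [0.0, 0.0, -34.8] [0.03, -0.01, -0.01]
to [ 0.45  0.    0.16 70.  ] n 4
   [19.7, -44.2, -10.0] [0.0, 0.0, -8.0]
   [25.7, -41.0, -10.0] [0.0, 0.0, -8.0]
   [31.1, -37.0, -10.0] [0.0, 0.0, -8.0]
   [36.0, -32.3, -10.0] [0.0, 0.0, -8.0]
to [  0.4446   0.32     0.12   101.5   ] n 6
   [49.8, -19.1, 6.7] [0.0, 0.0, -5.25]
   [51.3, -14.4, 6.7] [0.0, 0.0, -5.25]
   [52.4, -9.7, 6.7] [0.0, 0.0, -5.25]
   [53.1, -4.8, 6.7] [0.0, 0.0, -5.25]
   [53.3, 0.0, 6.7] [0.0, 0.0, -5.25]
   [53.1, 4.9, 6.7] [0.0, 0.0, -5.25]
to [4.446e-01 3.200e-01 2.400e-02 1.015e+02 3.200e+01] n 3
   [0.0, 0.0, 32.0] [0.0, 0.0, 0.0]
   [0.0, 0.0, 32.0] [0.0, 0.0, 0.0]
   [0.0, 0.0, 32.0] [0.0, 0.0, 0.0]
```

Call:
servo_tool(moves=[[[0,0,-10,0,0,0,27.4],[0,0,-25,0,0,0,27.4],[0,0,-35,0,0,0,27.4]]])

```text
time: 19.15
tool_pos: [0.495, -0.187, 0.1191]
tool_rot: [-0.001, 0.946, 0.325, -0.001]
contact_force: [-0.2, -0.0, 0.8]
gripper_width: 0.323
grasp_force: 10.7
```

Call:
servo_tool(moves=[[[19.7,-44.2,-10,0,0,-8,27.4],[25.7,-41,-10,0,0,-8,27.4],[31.1,-37,-10,0,0,-8,27.4],[36,-32.3,-10,0,0,-8,27.4],[49.8,-19.1,6.7,0,0,-5.25,27.4],[51.3,-14.4,6.7,0,0,-5.25,27.4],[52.4,-9.7,6.7,0,0,-5.25,27.4],[53.1,-4.8,6.7,0,0,-5.25,27.4],[53.3,0,6.7,0,0,-5.25,27.4],[53.1,4.9,6.7,0,0,-5.25,27.4],[0,0,0,0,0,0,27.4],[0,0,0,0,0,0,27.4]]])

```text
time: 20.65
tool_pos: [0.444, 0.3197, 0.1192]
tool_rot: [0.0, 0.633, 0.774, -0.001]
contact_force: [-0.1, -0.2, 0.3]
gripper_width: 0.323
grasp_force: 10.7
```

Call:
servo_tool(moves=[[[0,0,30,0,0,0,27.4],[0,0,30,0,0,0,27.4],[0,0,14,0,0,0,27.4],[0,0,8,0,0,0,27.4],[0,0,5,0,0,0,27.4],[0,0,3,0,0,0,27.4]]])

```text
time: 21.4
tool_pos: [0.4446, 0.3198, 0.0297]
tool_rot: [0.0, 0.633, 0.774, 0.0]
contact_force: [-0.6, 0.1, 0.6]
gripper_width: 0.325
grasp_force: 10.6
```

Call:
servo_tool(moves=[[[0,0,2,0,0,0,28],[0,0,0,0,0,0,32],[0,0,0,0,0,0,38],[0,0,0,0,0,0,40],[0,0,-25,0,0,0,40],[0,0,-35,0,0,0,40],[0,0,-40,0,0,0,44],[0,0,0,0,0,0,44],[0,0,0,0,0,0,44]]])

```text
time: 22.52
tool_pos: [0.444, 0.3198, 0.127]
tool_rot: [-0.0, 0.633, 0.774, -0.0]
contact_force: [-0.8, -0.1, -0.8]
gripper_width: 0.515
grasp_force: 0.0
```

```bash
python3 pick.py 3 .5462 -.2517
```

```text
t 22.52 pos [0.444  0.3198 0.127 ] yaw 101.5 zc [-0.001 -0.    -1.   ] F [-0.8 -0.1 -0.8] w 44.0 g 0.0
changed [([262.0, 246.0], np.int32(529)), ([414.0, 245.0], np.int32(103)), ([144.0, 347.0], np.int32(14549)), ([438.0, 249.0], np.int32(106)), ([460.0, 251.0], np.int32(39)), ([200.0, 254.0], np.int32(50)), ([210.0, 255.0], np.int32(28)), ([219.0, 289.0], np.int32(65)), ([103.0, 298.0], np.int32(512)), ([277.0, 328.0], np.int32(706)), ([412.0, 336.0], np.int32(524)), ([274.0, 397.0], np.int32(133)), ([128.0, 397.0], np.int32(32)), ([298.0, 432.0], np.int32(4049)), ([359.0, 428.0], np.int32(46)), ([624.0, 471.0], np.int32(574)), ([320.0, 477.0], np.int32(35))]
to [ 0.45  0.    0.16 70.  ] n 6
   [-52.4, -9.6, -5.6] [-0.02, 0.01, 5.25]
   [-53.1, -4.7, -5.6] [-0.02, 0.01, 5.25]
   [-53.3, 0.2, -5.6] [-0.02, 0.01, 5.25]
   [-53.0, 5.0, -5.6] [-0.02, 0.01, 5.25]
   [-52.4, 9.9, -5.6] [-0.02, 0.01, 5.25]
   [-51.2, 14.6, -5.6] [-0.02, 0.01, 5.25]
to [ 0.5462 -0.2517  0.12   38.    ] n 5
   [-40.7, 35.3, 8.0] [0.0, 0.0, 6.4]
   [-36.5, 39.6, 8.0] [0.0, 0.0, 6.4]
   [-31.9, 43.4, 8.0] [0.0, 0.0, 6.4]
   [-26.9, 46.7, 8.0] [0.0, 0.0, 6.4]
   [-21.5, 49.4, 8.0] [0.0, 0.0, 6.4]
to [ 0.5462 -0.2517  0.07   38.     25.    ] n 2
   [0.0, 0.0, 25.0] [0.0, 0.0, 0.0]
   [0.0, 0.0, 25.0] [0.0, 0.0, 0.0]
to [ 0.5462 -0.2517  0.046  38.     12.    ] n 2
   [0.0, 0.0, 12.0] [0.0, 0.0, 0.0]
   [0.0, 0.0, 12.0] [0.0, 0.0, 0.0]
```

Call:
servo_tool(moves=[[[-52.4,-9.6,-5.6,0,0,5.25,44],[-53.1,-4.7,-5.6,0,0,5.25,44],[-53.3,0.2,-5.6,0,0,5.25,44],[-53,5,-5.6,0,0,5.25,44],[-52.4,9.9,-5.6,0,0,5.25,44],[-51.2,14.6,-5.6,0,0,5.25,44],[-40.7,35.3,8,0,0,6.4,44],[-36.5,39.6,8,0,0,6.4,44],[-31.9,43.4,8,0,0,6.4,44],[-26.9,46.7,8,0,0,6.4,44],[-21.5,49.4,8,0,0,6.4,44],[0,0,0,0,0,0,44]]])

```text
time: 24.08
tool_pos: [0.5459, -0.2536, 0.1178]
tool_rot: [-0.002, 0.946, 0.324, -0.002]
contact_force: [-0.5, 0.3, -0.1]
gripper_width: 0.515
grasp_force: 0.0
```

Call:
servo_tool(moves=[[[0,0,0,0,0,0,44],[0,0,0,0,0,0,44]]])

```text
time: 24.32
tool_pos: [0.5463, -0.25, 0.1205]
tool_rot: [-0.001, 0.945, 0.326, -0.0]
contact_force: [0.1, 0.0, 0.4]
gripper_width: 0.517
grasp_force: 0.0
```

```bash
python3 near.py .5462 -.2517 3
```

```text
t 24.32 pos [ 0.5463 -0.25    0.1205] yaw 38.1 zc [-0.001  0.001 -1.   ] F [0.1 0.  0.4] w 44.1 g 0.0
exp px [330 263]
to [ 5.462e-01 -2.517e-01  4.600e-02  3.800e+01  1.000e+02] n 1
   [-1.2, 1.2, 74.9] [-0.03, 0.0, 0.07]
```

View pics/n3.png

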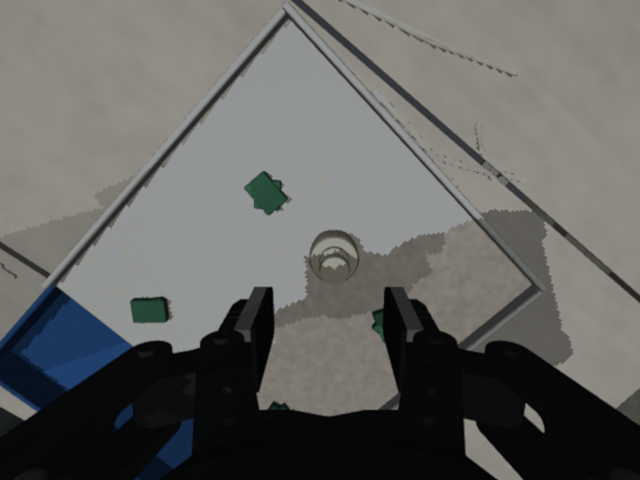

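The last collar is at (334,257), as expected, and the finger lanes are clear of chips.

Call:
servo_tool(moves=[[[-0.8,1,30,0,0,0,44],[0,0,20,0,0,0,44],[0,0,12,0,0,0,44],[0,0,10.5,0,0,0,44],[0,0,0,0,0,0,38],[0,0,0,0,0,0,33],[0,0,0,0,0,0,30],[0,0,0,0,0,0,28.5],[0,0,0,0,0,0,28],[0,0,0,0,0,0,27.5],[0,0,0,0,0,0,27.4],[0,0,0,0,0,0,27.4]]])

```text
time: 25.88
tool_pos: [0.5473, -0.2529, 0.0495]
tool_rot: [0.001, 0.946, 0.325, 0.0]
contact_force: [-0.0, 0.1, 5.4]
gripper_width: 0.325
grasp_force: 11.5
```

Call:
servo_tool(moves=[[[0,0,-10,0,0,0,27.4],[0,0,-25,0,0,0,27.4],[0,0,-37,0,0,0,27.4],[0,0,0,0,0,0,27.4]]])

```text
time: 26.38
tool_pos: [0.5487, -0.2537, 0.1245]
tool_rot: [0.003, 0.946, 0.325, 0.002]
contact_force: [0.1, 0.3, -0.2]
gripper_width: 0.324
grasp_force: 11.4
```

```bash
python3 tin.py -59
```

```text
t 26.38 pos [ 0.5487 -0.2537  0.1245] yaw 38.0 zc [ 0.006 -0.003 -1.   ] F [ 0.1  0.3 -0.2] w 27.6 g 11.4
to [ 0.5487 -0.2537  0.12   38.     40.    ] n 1
   [-0.0, -0.0, 4.5] [0.36, -0.14, -0.02]
to [ 0.45  0.    0.16 70.  ] n 5
   [15.7, -52.1, -8.0] [0.0, 0.0, -6.4]
   [21.4, -50.1, -8.0] [0.0, 0.0, -6.4]
   [26.8, -47.4, -8.0] [0.0, 0.0, -6.4]
   [32.0, -44.1, -8.0] [0.0, 0.0, -6.4]
   [36.7, -40.2, -8.0] [0.0, 0.0, -6.4]
to [  0.4568   0.2602   0.12   101.5   ] n 5
   [49.4, -16.5, 8.0] [0.0, 0.0, -6.3]
   [50.9, -11.0, 8.0] [0.0, 0.0, -6.3]
   [51.8, -5.4, 8.0] [0.0, 0.0, -6.3]
   [52.1, 0.4, 8.0] [0.0, 0.0, -6.3]
   [51.7, 6.1, 8.0] [0.0, 0.0, -6.3]
to [4.568e-01 2.602e-01 2.400e-02 1.015e+02 3.200e+01] n 3
   [0.0, 0.0, 32.0] [0.0, 0.0, 0.0]
   [0.0, 0.0, 32.0] [0.0, 0.0, 0.0]
   [0.0, 0.0, 32.0] [0.0, 0.0, 0.0]
```

Call:
servo_tool(moves=[[[15.7,-52.1,-8,0,0,-6.4,27.4],[21.4,-50.1,-8,0,0,-6.4,27.4],[26.8,-47.4,-8,0,0,-6.4,27.4],[32,-44.1,-8,0,0,-6.4,27.4],[36.7,-40.2,-8,0,0,-6.4,27.4],[49.4,-16.5,8,0,0,-6.3,27.4],[50.9,-11,8,0,0,-6.3,27.4],[51.8,-5.4,8,0,0,-6.3,27.4],[52.1,0.4,8,0,0,-6.3,27.4],[51.7,6.1,8,0,0,-6.3,27.4],[0,0,0,0,0,0,27.4],[0,0,0,0,0,0,27.4]]])

```text
time: 27.88
tool_pos: [0.4543, 0.2611, 0.1195]
tool_rot: [-0.0, 0.633, 0.774, -0.001]
contact_force: [0.1, 0.2, -0.1]
gripper_width: 0.329
grasp_force: 11.4
```

Call:
servo_tool(moves=[[[0,0,30,0,0,0,27.4],[0,0,30,0,0,0,27.4],[0,0,14,0,0,0,27.4],[0,0,8,0,0,0,27.4],[0,0,5,0,0,0,27.4],[0,0,3,0,0,0,27.4]]])

```text
time: 28.62
tool_pos: [0.4557, 0.2617, 0.0312]
tool_rot: [0.0, 0.633, 0.774, 0.001]
contact_force: [0.2, 0.5, -0.5]
gripper_width: 0.322
grasp_force: 11.4
```

Call:
servo_tool(moves=[[[0,0,2.5,0,0,0,28],[0,0,0,0,0,0,32],[0,0,0,0,0,0,38],[0,0,0,0,0,0,40],[0,0,-25,0,0,0,40],[0,0,-45,0,0,0,40],[0,0,-45,0,0,0,44],[0,0,-35,0,0,0,50],[0,0,0,0,0,0,50]]])

```text
time: 29.75
tool_pos: [0.4573, 0.2624, 0.1823]
tool_rot: [0.002, 0.633, 0.774, 0.003]
contact_force: [0.5, 0.0, 0.5]
gripper_width: 0.587
grasp_force: 0.0
```

Run:
```python
from h import *
st();plan([(.4328,.0614,.18,118.2)])
```

```text
t 29.75 pos [0.4573 0.2624 0.1823] yaw 101.5 zc [ 0.007  0.003 -1.   ] F [0.5 0.  0.5] w 50.2 g 0.0
to [4.328e-01 6.140e-02 1.800e-01 1.182e+02] n 4
   [-48.0, -16.0, 0.4] [0.11, -0.0, -4.18]
   [-46.7, -19.5, 0.4] [0.11, -0.0, -4.18]
   [-45.2, -22.8, 0.5] [0.11, -0.0, -4.18]
   [-43.4, -26.1, 0.5] [0.11, -0.0, -4.18]
```

Call:
servo_tool(moves=[[[-48,-16,0.4,0,0,-4.18,50],[-46.7,-19.5,0.4,0,0,-4.18,50],[-45.2,-22.8,0.5,0,0,-4.18,50],[-43.4,-26.1,0.5,0,0,-4.18,50],[0,0,0,0,0,0,50],[0,0,0,0,0,0,50],[0,0,0,0,0,0,50]]])

```text
time: 30.62
tool_pos: [0.4303, 0.0615, 0.1757]
tool_rot: [-0.001, 0.513, 0.858, -0.0]
contact_force: [1.0, -0.5, 0.6]
gripper_width: 0.586
grasp_force: 0.0
```

Run:
```python
from h import *
st()
f=manip.grab_frame("wrist");cv2.imwrite("pics/ws.png",f["image"]);np.savez("ws.npz",**f);print(w2p(f,[.4328,.0614,.061]))
t=manip.grab_frame("top")["image"];cv2.imwrite("pics/t4.png",np.vstack([cv2.resize(t[180:330,90:260],None,fx=4,fy=4,interpolation=cv2.INTER_CUBIC)]))
```

```text
t 30.62 pos [0.4303 0.0615 0.1757] yaw 118.3 zc [-0.001  0.    -1.   ] F [ 1.  -0.5  0.6] w 50.0 g 0.0
[330.08944273 241.68110981]
```

View pics/ws.png

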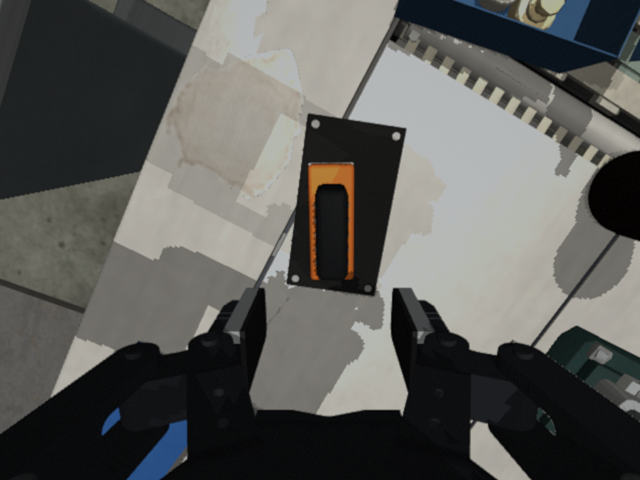

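View pics/t4.png

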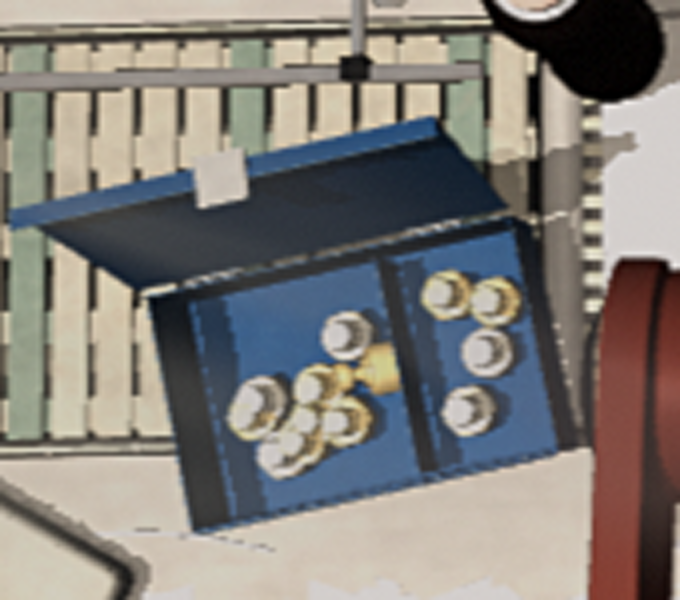

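The wrist view shows the scraper upright, with the orange block between (308,163) and (353,281) and its grip in line with the tool. In the top view all four extra collars lie inside the tin.

Run:
```python
from h import *
f=dict(np.load("ws.npz"));im=f["image"];h=cv2.cvtColor(im,cv2.COLOR_BGR2HSV)
m=np.zeros(h.shape[:2],bool);m[150:300,295:370]=1
m&=(h[...,0]<22)&(h[...,1]>140)&(h[...,2]>90)
r=cv2.minAreaRect(np.argwhere(m)[:,::-1].astype(np.float32));print(r)
for z in(.025,.003):print(p2w(f,r[0],z))
b=cv2.boxPoints(r);B=np.array([p2w(f,q,.025)[:2] for q in b]);print(B,B.mean(0),[np.linalg.norm(B[i]-B[i-1]) for i in range(4)])
# pad corner screws centres at z .003
S=[(315,124),(396,136),(368,288),(295,279)];W=np.array([p2w(f,q,.003)[:2] for q in S]);print("pad",W.mean(0));d=W[0]-W[3]+W[1]-W[2];print(np.degrees(np.arctan2(d[1],d[0]))-90)
c=B.mean(0);plan([(c[0],c[1],.055,118.2,200)])
```

```text
((330.5, 221.5), (115.0, 45.0), 90.0)
[0.43058437 0.0664774  0.025     ]
[0.43306509 0.06213466 0.003     ]
[[0.39614346 0.09611976]
 [0.42468226 0.11148469]
 [0.46797453 0.03429671]
 [0.43699263 0.01761045]] [0.43144822 0.0648779 ] [np.float64(0.08850065644350245), np.float64(0.03241209914609383), np.float64(0.088499747872364), np.float64(0.03518961994036761)]
pad [0.43776192 0.07453241]
20.116960774381397
to [4.314e-01 6.490e-02 5.500e-02 1.182e+02 2.000e+02] n 1
   [2.5, 2.5, 121.0] [-0.02, -0.02, 0.1]
```

Call:
servo_tool(moves=[[[2,2,40,0,0,0,50],[0,0,40,0,0,0,50],[0,0,25,0,0,0,50],[0,0,15,0,0,0,50],[0,0,11.5,0,0,0,50],[0,0,0,0,0,0,35],[0,0,0,0,0,0,26],[0,0,0,0,0,0,22],[0,0,0,0,0,0,18],[0,0,0,0,0,0,12],[0,0,0,0,0,0,12],[0,0,0,0,0,0,12]]])

```text
time: 32.22
tool_pos: [0.4324, 0.0632, 0.046]
tool_rot: [0.001, 0.514, 0.858, 0.001]
contact_force: [-1.4, -0.0, 5.8]
gripper_width: 0.248
grasp_force: 60.4
```

Call:
servo_tool(moves=[[[0,0,-10,0,0,0,12],[0,0,-25,0,0,0,12],[0,0,-35,0,0,0,12],[0,0,-20,0,0,0,12],[0,0,0,0,0,0,12],[0,0,0,0,0,0,12]]])

```text
time: 32.98
tool_pos: [0.4304, 0.0633, 0.1336]
tool_rot: [-0.001, 0.514, 0.858, -0.001]
contact_force: [-0.2, -0.7, -2.5]
gripper_width: 0.246
grasp_force: 59.6
```

Run:
```python
from h import *
st()
f=manip.grab_frame("wrist");cv2.imwrite("pics/wh.png",f["image"]);np.savez("wh.npz",**f)
```

```text
t 32.98 pos [0.4304 0.0633 0.1336] yaw 118.2 zc [-0.002  0.    -1.   ] F [-0.2 -0.7 -2.5] w 21.0 g 59.6
```

View pics/wh.png

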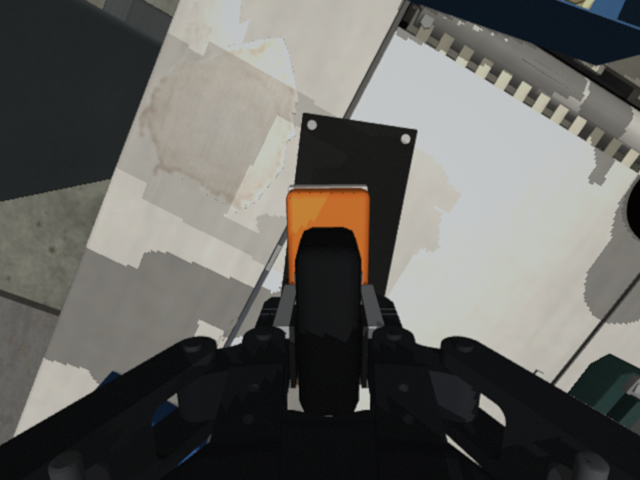

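The scraper is held square and centred: its grip runs (300–360, 230–415) between the pads. Next come the wipe lanes.

```bash
cat > wipe.py <<'E'
from h import *
o=np.array([.5105,-.2445]);a=np.radians(-6.9)
def pl(x,y):return (o+np.array([[np.cos(a),-np.sin(a)],[np.sin(a),np.cos(a)]])@(np.array([x,y])/1000)).tolist()
Y=83.1
E
python3 - <<'E'
from wipe import *
f=dict(np.load("top0.npz"));print("ball",p2w(f,(359,126),.46),"foot",p2w(f,(319,174),.03))
st();plan([(.42,-.16,.15,83.1),(*pl(78,55),.12,83.1),(*pl(78,55),.085,83.1)])
E
```

```text
ball [ 0.62811746 -0.0410873   0.46      ] foot [0.6583706  0.01670631 0.03      ]
t 33.02 pos [0.4302 0.0633 0.1332] yaw 118.2 zc [-0.003  0.    -1.   ] F [ 0.  -0.1 -1.4] w 21.1 g 59.6
to [ 0.42 -0.16  0.15 83.1 ] n 4
   [-48.0, -28.6, -4.2] [-0.04, -0.01, 8.77]
   [-51.8, -21.0, -4.2] [-0.04, -0.01, 8.77]
   [-54.4, -12.8, -4.2] [-0.04, -0.01, 8.77]
   [-55.7, -4.4, -4.2] [-0.04, -0.01, 8.77]
to [ 0.5945 -0.1993  0.12   83.1   ] n 3
   [-6.0, 59.3, 10.0] [0.0, 0.0, 0.0]
   [-6.0, 59.3, 10.0] [0.0, 0.0, 0.0]
   [-6.0, 59.3, 10.0] [0.0, 0.0, 0.0]
to [ 0.5945 -0.1993  0.085  83.1   ] n 1
   [0.0, 0.0, 35.0] [0.0, 0.0, 0.0]
```

Call:
servo_tool(moves=[[[-48,-28.6,-4.2,0,0,8.77,12],[-51.8,-21,-4.2,0,0,8.77,12],[-54.4,-12.8,-4.2,0,0,8.77,12],[-55.7,-4.4,-4.2,0,0,8.77,12],[-4.5,44.5,5,0,0,0,12],[-4.5,44.5,5,0,0,0,12],[-4.5,44.5,5,0,0,0,12],[-4.5,44.5,5,0,0,0,12],[0,0,0,0,0,0,12],[0,0,0,0,0,0,12],[0,0,0,0,0,0,12]]])

```text
time: 34.4
tool_pos: [0.5947, -0.1989, 0.1313]
tool_rot: [-0.0, 0.748, 0.663, -0.0]
contact_force: [-0.3, -0.2, -1.3]
gripper_width: 0.251
grasp_force: 59.9
```

Run:
```python
from wipe import *
st();plan([(*pl(78,55),.083,83.1)])
```

```text
t 34.4 pos [ 0.5947 -0.1989  0.1313] yaw 83.1 zc [-0.001  0.    -1.   ] F [-0.3 -0.2 -1.3] w 21.5 g 59.9
to [ 5.945e-01 -1.993e-01  8.300e-02  8.310e+01] n 1
   [-0.4, -0.1, 48.3] [-0.05, -0.01, 0.01]
```

Call:
servo_tool(moves=[[[-0.4,0,20,0,0,0,12],[0,0,18,0,0,0,12],[0,0,9,0,0,0,12],[0,0,4,0,0,0,12],[0,0,1.8,0,0,0,12],[0,0,1.8,0,0,0,12],[0,0,1.8,0,0,0,12],[0,0,1.5,0,0,0,12],[0,0,0,0,0,0,12]]])

```text
time: 35.52
tool_pos: [0.5957, -0.1996, 0.0736]
tool_rot: [-0.0, 0.748, 0.663, -0.0]
contact_force: [0.5, -0.1, -1.9]
gripper_width: 0.245
grasp_force: 59.9
```

Call:
servo_tool(moves=[[[0,0,1,0,0,0,12],[0,0,1,0,0,0,12],[0,0,0,0,0,0,12]]])

```text
time: 35.9
tool_pos: [0.596, -0.1997, 0.0731]
tool_rot: [0.0, 0.748, 0.663, 0.0]
contact_force: [-3.4, 1.4, 4.9]
gripper_width: 0.246
grasp_force: 60.9
```

Call:
servo_tool(moves=[[[0,-7,0,0,0,0,12],[0,-13,0,0,0,0,12],[0,-13,0,0,0,0,12],[0,-13,0,0,0,0,12],[0,-13,0,0,0,0,12]]])

```text
time: 36.52
tool_pos: [0.5375, -0.193, 0.0731]
tool_rot: [0.002, 0.748, 0.663, 0.001]
contact_force: [7.7, -0.6, 11.4]
gripper_width: 0.249
grasp_force: 62.1
```

Call:
servo_tool(moves=[[[0,-13,0,0,0,0,12],[0,-13,0,0,0,0,12],[0,-13,0,0,0,0,12],[0,-13,0,0,0,0,12],[0,-12,0,0,0,0,12],[0,-12,0,0,0,0,12]]])

```text
time: 37.28
tool_pos: [0.4621, -0.1839, 0.0731]
tool_rot: [0.002, 0.748, 0.663, 0.001]
contact_force: [-0.9, 0.6, 3.2]
gripper_width: 0.243
grasp_force: 60.2
```

Call:
servo_tool(moves=[[[0,-11,0,0,0,0,12],[0,-10,0,0,0,0,12],[0,-8,0,0,0,0,12],[0,-7,0,0,0,0,12],[0,-5,-1.5,0,0,0,12],[0,0,-1.5,0,0,0,12],[0,0,-12,0,0,0,12],[0,0,-30,0,0,0,12],[0,0,0,0,0,0,12]]])

```text
time: 38.4
tool_pos: [0.4223, -0.1794, 0.119]
tool_rot: [0.002, 0.748, 0.663, 0.001]
contact_force: [1.0, 0.0, -1.8]
gripper_width: 0.248
grasp_force: 60.0
```

Run:
```python
from wipe import *
f=manip.grab_frame("top");im=f["image"];h=cv2.cvtColor(im,cv2.COLOR_BGR2HSV)
m=np.zeros(h.shape[:2],bool);m[180:340,370:500]=1
for c,a,mm in blobs(m&(h[...,0]>50)&(h[...,0]<92)&(h[...,1]>110),8):
    w=p2w(f,c,.033)[:2]-o;print(np.round(c),a,np.round(1000*np.array([w@[np.cos(-.1204),np.sin(-.1204)],w@[np.sin(.1204),np.cos(.1204)]])))
st();plan([(*pl(-90,-56),.113,83.1),(*pl(72,-56),.113,83.1)])
```

```text
[468. 227.] 51 [ 30. -61.]
t 38.45 pos [ 0.4214 -0.1788  0.1173] yaw 83.1 zc [ 0.001 -0.001 -1.   ] F [ 0.4  0.2 -2.4] w 20.9 g 60.0
to [ 0.4144 -0.2893  0.113  83.1   ] n 2
   [-55.3, 3.2, 2.2] [0.04, 0.02, 0.01]
   [-55.3, 3.2, 2.2] [0.04, 0.02, 0.01]
to [ 0.5753 -0.3087  0.113  83.1   ] n 3
   [0.0, 54.0, 0.0] [0.0, 0.0, 0.0]
   [0.0, 54.0, 0.0] [0.0, 0.0, 0.0]
   [0.0, 54.0, 0.0] [0.0, 0.0, 0.0]
```

Call:
servo_tool(moves=[[[-55.3,3.2,2.2,0,0,0,12],[-55.3,3.2,2.2,0,0,0,12],[0,40,0,0,0,0,12],[0,42,0,0,0,0,12],[0,42,0,0,0,0,12],[0,38,0,0,0,0,12],[0,0,0,0,0,0,12],[0,0,0,0,0,0,12],[0,0,0,0,0,0,12]]])

```text
time: 39.58
tool_pos: [0.5736, -0.3082, 0.1114]
tool_rot: [-0.001, 0.748, 0.663, -0.0]
contact_force: [-0.7, 0.5, -0.8]
gripper_width: 0.245
grasp_force: 60.1
```

Run:
```python
from wipe import *
st();plan([(*pl(72,-56),.0725,83.1)])
```

```text
t 39.58 pos [ 0.5736 -0.3082  0.1114] yaw 83.1 zc [-0.002  0.001 -1.   ] F [-0.7  0.5 -0.8] w 20.9 g 60.1
to [ 5.753e-01 -3.087e-01  7.250e-02  8.310e+01] n 1
   [-0.4, 1.8, 38.9] [-0.1, -0.04, -0.0]
```

Call:
servo_tool(moves=[[[0,2,16,0,0,0,12],[0,0,11,0,0,0,12],[0,0,4,0,0,0,12],[0,0,1.8,0,0,0,12],[0,0,1.8,0,0,0,12],[0,0,1.8,0,0,0,12],[0,0,1.8,0,0,0,12],[0,0,1.2,0,0,0,12],[0,0,0,0,0,0,12]]])

```text
time: 40.7
tool_pos: [0.577, -0.3088, 0.0731]
tool_rot: [0.0, 0.748, 0.663, 0.0]
contact_force: [-0.3, 0.8, -0.7]
gripper_width: 0.25
grasp_force: 60.2
```

Call:
servo_tool(moves=[[[0,0,1.2,0,0,0,12],[0,-6,0.3,0,0,0,12],[0,-12,0,0,0,0,12],[0,-13,0,0,0,0,12],[0,-13,0,0,0,0,12],[0,-13,0,0,0,0,12]]])

```text
time: 41.45
tool_pos: [0.5209, -0.3027, 0.0731]
tool_rot: [0.002, 0.748, 0.663, 0.001]
contact_force: [3.5, -1.0, 6.4]
gripper_width: 0.248
grasp_force: 61.1
```

Call:
servo_tool(moves=[[[0,-13,0,0,0,0,12],[0,-13,0,0,0,0,12],[0,-13,0,0,0,0,12],[0,-13,0,0,0,0,12],[0,-12,0,0,0,0,12],[0,-12,0,0,0,0,12]]])

```text
time: 42.2
tool_pos: [0.4455, -0.2937, 0.0731]
tool_rot: [0.002, 0.748, 0.663, 0.001]
contact_force: [4.1, -0.8, 5.3]
gripper_width: 0.248
grasp_force: 61.2
```

Run:
```python
from wipe import *
st();plan([(*pl(-97,-56),.0725,83.1)])
```

```text
t 42.2 pos [ 0.4455 -0.2937  0.0731] yaw 83.1 zc [ 0.004 -0.003 -1.   ] F [ 4.1 -0.8  5.3] w 21.2 g 61.2
to [ 4.075e-01 -2.884e-01  7.250e-02  8.310e+01] n 1
   [0.6, -38.4, 0.4] [0.25, 0.12, -0.01]
```

Call:
servo_tool(moves=[[[0,-11,0,0,0,0,12],[0,-10,0,0,0,0,12],[0,-9,0,0,0,0,12],[0,-8,0,0,0,0,12],[0,0,-3,0,0,0,12],[0,0,-12,0,0,0,12],[0,0,-25,0,0,0,12],[0,0,0,0,0,0,12]]])

```text
time: 43.2
tool_pos: [0.408, -0.2891, 0.1133]
tool_rot: [0.002, 0.748, 0.663, 0.0]
contact_force: [-0.7, -0.2, -1.2]
gripper_width: 0.244
grasp_force: 60.2
```

Run:
```python
from wipe import *
st();plan([(*pl(-30,-56),.113,83.1),(*pl(-30,-2),.113,83.1)])
```

```text
t 43.2 pos [ 0.408  -0.2891  0.1133] yaw 83.1 zc [ 0.002 -0.003 -1.   ] F [-0.7 -0.2 -1.2] w 20.8 g 60.2
to [ 0.474  -0.2965  0.113  83.1   ] n 2
   [0.3, 33.2, 0.2] [0.08, 0.07, 0.02]
   [0.3, 33.2, 0.2] [0.08, 0.07, 0.02]
to [ 0.4805 -0.2429  0.113  83.1   ] n 1
   [54.0, 0.0, 0.0] [0.0, 0.0, 0.0]
```

Call:
servo_tool(moves=[[[0,33,0,0,0,0,12],[0,33,0,0,0,0,12],[27,0,0,0,0,0,12],[27,0,0,0,0,0,12],[0,0,15,0,0,0,12],[0,0,13,0,0,0,12],[0,0,5,0,0,0,12],[0,0,1.8,0,0,0,12],[0,0,1.8,0,0,0,12],[0,0,1.8,0,0,0,12],[0,0,1.8,0,0,0,12],[0,0,0,0,0,0,12]]])

```text
time: 44.7
tool_pos: [0.4796, -0.243, 0.0731]
tool_rot: [0.0, 0.748, 0.663, -0.0]
contact_force: [-3.4, 2.0, 7.1]
gripper_width: 0.245
grasp_force: 61.3
```

Call:
servo_tool(moves=[[[0,-7,0,0,0,0,12],[0,-12,0,0,0,0,12],[0,-12,0,0,0,0,12],[0,-11,0,0,0,0,12],[0,-10,0,0,0,0,12],[0,-8,0,0,0,0,12],[0,-7,0,0,0,0,12],[0,0,-3,0,0,0,12],[0,0,-12,0,0,0,12],[0,0,-30,0,0,0,12],[0,0,-30,0,0,0,12]]])

```text
time: 46.08
tool_pos: [0.4118, -0.234, 0.1465]
tool_rot: [-0.001, 0.748, 0.663, -0.0]
contact_force: [0.0, -0.3, -1.9]
gripper_width: 0.254
grasp_force: 60.1
```

Run:
```python
from wipe import *
st();f=manip.grab_frame("wrist");f2=manip.grab_frame("top")
im=np.hstack([cv2.resize(f["image"],(400,300)),cv2.resize(f2["image"][170:340,370:500],(230,300),interpolation=cv2.INTER_CUBIC)]);cv2.imwrite("pics/v.png",im)
plan([(.42,-.10,.14,95),(.438,.0735,.13,110.2)])
```

```text
t 46.08 pos [ 0.4118 -0.234   0.1465] yaw 83.1 zc [-0.002  0.001 -1.   ] F [ 0.  -0.3 -1.9] w 21.7 g 60.1
to [ 0.42 -0.1   0.14 95.  ] n 3
   [45.2, -3.5, 3.1] [0.1, 0.08, -3.96]
   [45.3, -0.4, 3.2] [0.1, 0.08, -3.96]
   [45.3, 2.7, 3.3] [0.1, 0.08, -3.96]
to [4.380e-01 7.350e-02 1.300e-01 1.102e+02] n 3
   [57.1, 11.0, 3.3] [0.0, 0.0, -5.07]
   [55.9, 16.0, 3.3] [0.0, 0.0, -5.07]
   [54.3, 20.9, 3.3] [0.0, 0.0, -5.07]
```

View pics/v.png

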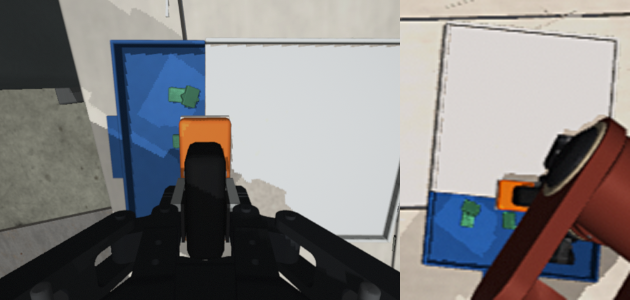

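The view shows three chips lying in the tray, at (178,94), (190,97) and (177,142), and the visible part of the plate is clear. I'll move off to the pad and check the rest in the top camera.

Call:
servo_tool(moves=[[[45,-3.5,3,0,0,-3.96,12],[45,-0.4,3,0,0,-3.96,12],[45,2.7,3,0,0,-3.96,12],[57,11,3.3,0,0,-5.07,12],[56,16,3.3,0,0,-5.07,12],[54.3,20.9,3.3,0,0,-5.07,12],[0,0,0,0,0,0,12],[0,0,0,0,0,0,12],[0,0,0,0,0,0,12]]])

```text
time: 47.3
tool_pos: [0.436, 0.073, 0.1268]
tool_rot: [-0.0, 0.573, 0.82, -0.0]
contact_force: [0.0, -0.6, -1.5]
gripper_width: 0.243
grasp_force: 60.2
```

Run:
```python
from wipe import *
st();f=manip.grab_frame("wrist");f2=manip.grab_frame("top");np.savez("wp.npz",**f)
h=cv2.cvtColor(f2["image"],cv2.COLOR_BGR2HSV)
m=np.zeros(h.shape[:2],bool);m[180:340,370:500]=1
for c,a_,mm in blobs(m&(h[...,0]>50)&(h[...,0]<95)&(h[...,1]>110),8):print(np.round(c),a_)
im=np.hstack([cv2.resize(f["image"],(480,360)),cv2.resize(f2["image"][170:340,370:500],(275,360),interpolation=cv2.INTER_CUBIC)]);cv2.imwrite("pics/v2.png",im)
plan([(.438,.0735,.06,110.2,100)])
```

```text
t 47.3 pos [0.436  0.073  0.1268] yaw 110.1 zc [-0.001 -0.    -1.   ] F [ 0.  -0.6 -1.5] w 20.8 g 60.2
[409. 290.] 117
[461. 294.] 119
[431. 294.] 66
to [4.380e-01 7.350e-02 6.000e-02 1.102e+02 1.000e+02] n 1
   [-0.1, 1.9, 67.1] [-0.01, 0.0, -0.13]
```

View pics/v2.png

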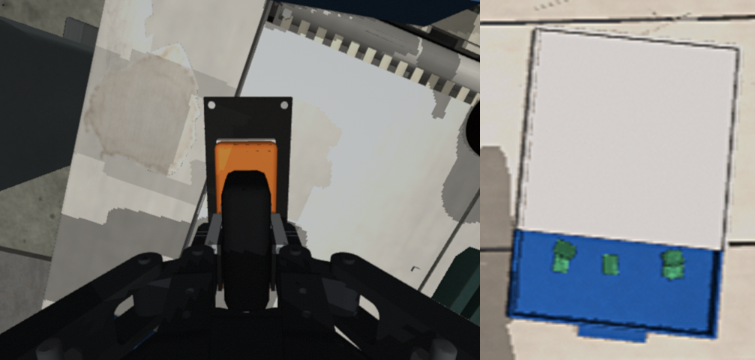

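All five chips are in the tray as two pairs and a single, at (562,257), (611,264) and (673,263), and the plate is clear. The scraper sits centred and square over its pad, so I'll set it down slowly.

Call:
servo_tool(moves=[[[-1,1.9,30,0,0,0,12],[0,0,28,0,0,0,12],[0,0,10,0,0,0,12],[0,0,4,0,0,0,12],[0,0,1.8,0,0,0,12],[0,0,1.8,0,0,0,12],[0,0,1.8,0,0,0,12],[0,0,1.8,0,0,0,12],[0,0,1,0,0,0,12],[0,0,0,0,0,0,12]]])

```text
time: 48.65
tool_pos: [0.4383, 0.0739, 0.047]
tool_rot: [-0.0, 0.572, 0.82, -0.0]
contact_force: [0.6, -0.4, -1.9]
gripper_width: 0.248
grasp_force: 60.2
```

Call:
servo_tool(moves=[[[0,0,1,0,0,0,12],[0,0,0.7,0,0,0,12],[0,0,0,0,0,0,12]]])

```text
time: 49.02
tool_pos: [0.4386, 0.0739, 0.0461]
tool_rot: [-0.0, 0.572, 0.82, -0.0]
contact_force: [-3.2, -0.3, 5.5]
gripper_width: 0.249
grasp_force: 61.0
```

Contact made. Next I open, retreat and look.

Call:
servo_tool(moves=[[[0,0,-1,0,0,0,20],[0,0,0,0,0,0,23],[0,0,0,0,0,0,30],[0,0,0,0,0,0,40],[0,0,0,0,0,0,48],[0,0,-15,0,0,0,50],[0,0,-40,0,0,0,50],[0,0,-50,0,0,0,50],[-40,-20,-30,0,0,0,50],[-50,-20,0,0,0,0,50],[-55,-20,0,0,0,0,50],[0,0,0,0,0,0,50]]])

```text
time: 50.52
tool_pos: [0.4322, -0.0862, 0.183]
tool_rot: [0.001, 0.575, 0.818, 0.0]
contact_force: [-0.5, 0.5, -0.5]
gripper_width: 0.586
grasp_force: 0.0
```

Call:
servo_tool(moves=[[[-55,0,0,0,0,0,50],[-55,0,0,0,0,0,50],[0,0,0,0,0,0,50],[0,0,0,0,0,0,50],[0,0,0,0,0,0,50]]])

```text
time: 51.15
tool_pos: [0.4701, -0.1848, 0.1816]
tool_rot: [0.0, 0.571, 0.821, 0.0]
contact_force: [-0.2, -0.5, -1.5]
gripper_width: 0.584
grasp_force: 0.0
```

Run:
```python
from wipe import *
st();f=manip.grab_frame("top");im=f["image"]
h=cv2.cvtColor(im,cv2.COLOR_BGR2HSV);m=np.zeros(h.shape[:2],bool);m[240:310,255:340]=1
for c,a_,mm in blobs(m&(h[...,0]<20)&(h[...,1]>150)&(h[...,2]>120),30):
    r=cv2.minAreaRect(np.argwhere(mm)[:,::-1].astype(np.float32));print(r,p2w(f,r[0],.025))
cv2.imwrite("pics/end.png",cv2.resize(im[150:340,90:500],None,fx=1.9,fy=1.9,interpolation=cv2.INTER_CUBIC))
```

```text
t 51.15 pos [ 0.4701 -0.1848  0.1816] yaw 110.3 zc [ 0.  0. -1.] F [-0.2 -0.5 -1.5] w 49.9 g 0.0
((295.12066650390625, 273.5517272949219), (15.227017402648926, 41.03866958618164), 68.19859313964844) [0.43858294 0.07423535 0.025     ]
```

View pics/end.png

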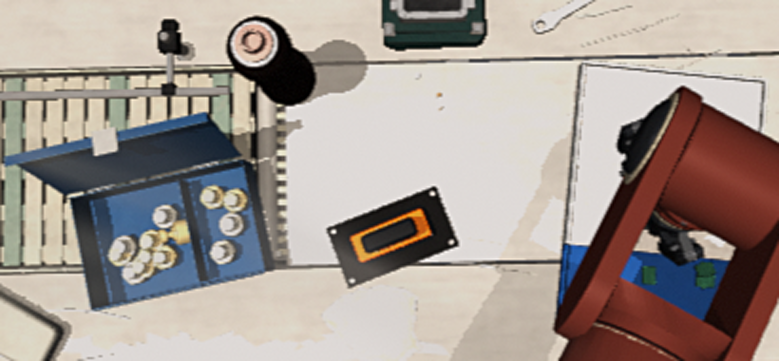

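The scraper stands centred and square on its pad at (391,237), at (0.4386, 0.0742) against the pad's (0.438, 0.0735). The collars are in the tin, the bottle has not moved and the arm is clear. I'm handing in.

```bash
python3 -c "
from plant import manip;print(manip.job_done())"
```

```text
the job is handed in; nothing more can be done
None
```

The job is handed in after about 51 s of robot time: all four collars are in the blue tin (grip read 24 N at most at my checks), all five chips are in the catch tray, the scraper is upright within about 1 mm of its pad's middle, and the brown bottle was not touched.

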